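Refit the sloping nail-colour sample tray

ROBOT

A 7-joint arm with a two-finger parallel gripper is mounted at the origin on the work surface. World frame = base frame: x ahead of the robot, y to its left, z up, the work surface at z = 0. Lengths are in m, angles in rad, forces in N, time in s.
With the tool pointing down it reaches from about 0.425 to 0.875 m from the base axis. Payload 4.7 kg.
Tool frame: the origin (TCP) lies at the very end of the fingers, on their centre line; the grasp point (between the pads) lies 19 mm behind it; z points along the fingers, y is the direction in which the jaws open and shut (so a half turn about z gives the same grasp; the last joint's range is limited). The gripper opens to 85 mm and grips with 20 to 120 N. Pads are 22 mm wide; open, the fingers measure 114 mm over their backs; the gripper's body (76 mm by 85 mm) begins 54 mm behind the grasp point. The pads swing forward as they close: fully open they stand 13 mm farther back than shut.
Start: joints at [-1.099, 0.321, -0.07, 1.45, 0.023, 1.371, -0.057], TCP at [0.287, 0.583, 0.208] pointing down, gripper open.
Joint ranges: [-2.86, 2.86], [-0.3, 2.09], [-1.38, 1.24], [0.06, 2.45], [-1.56, 4.7], [0.09, 2.05], [-2.69, 2.69]. Speed limits (rad/s): [2.57, 2.57, 3.14, 3.14, 3.14, 3.14, 3.14].

INTERFACE

Orientations are given as a rotation vector (axis times angle).
In Python, from station import bot, optics, finder gives the robot as it stands.
- The arm moves only by the tool step_arm, never from a script. Its argument "deltas" is one flat list of numbers, 7 for each row, row after row: the finger opening in m, from 0 to 0.0854, then the shift along the tool's x, y, z in m, then the turn, a rotation vector about the tool's x, y, z in rad. A call has exactly 10 rows; each row shifts and turns the pose as measured when the row begins, along the tool's axes as they then stand; what a row does not reach is not made up. A row lasts 1/8 s, in which the tool goes at most 62.5 mm and 10.7 degrees, less where a joint would pass 70% of its speed; a pose out of reach is approached as far as the arm can. A call is refused whole if a number of a shift passes 0.0625 or a number of a turn 0.188, either way. A call with a gripper value outside its range is refused whole. The fingers move at their own pace and stop on an object; the grip force is fixed at half the most. Time passes only in rows, so rows that do not move let the fingers close, or fill a call up. It gives the time, the measured TCP pose, the force and the opening at its end, in the units of the state.
- bot.get_state(): the state, without advancing time (a new reading comes with each control period).
- optics.camera(name): name is "scene" or "top" or "wrist"; returns the picture (400x640x3 uint8, red, green, blue); there is no depth.
- optics.camera_params(name): a dict with "fx", "fy", "cx", "cy" (pixels), "R" (3x3) and "t" (3): a world point X has camera coordinates R X + t. Camera axes: x right, y down, z forward; pixel columns grow to the right and rows downward; lengths in m; the calibration is good to about 2 mm. A picture is of the moment at which its call begins: read the wrist's pose just before it. camera_params takes no time and is no camera call; for the wrist camera it gives the pose at the moment of the call.
- bot.hand_in(): hands the job in, once; it reports no verdict.
Trained networks look in the newest picture that a camera, given by its name, has taken for a name from the list of things; names that differ only in an ending like _2 or _b are one class to them, and where a whole thing is asked for, a point or a joint stands for the part that bears it (a point fixed in the world has none). Each returns a list of dicts, best first, with "score" (0 to 1); they miss things now and then, are a little off and sometimes report something else, mostly with a low value. They report only what shows in the picture. A call takes as long as a camera call. They do not tell look-alikes from the thing itself.
- finder.cut_out(thing, camera): "pixels" (400x640 bool, what is visible of it) and "location" ([column, row] in pixels, amid what is visible of it).
The state is a dict: "time": time; "joint_positions": joint angles; "joint_velocities": joint speeds; "joint_torque": joint torques, N m; "position": TCP position; "ee_rot": TCP orientation; "force": force on the tool from outside, world axes, zero at the start; "torque": the same for the moment, N m; "grip_width": finger opening in m.
Only numpy, scipy, OpenCV 4.12 (cv2) and the standard library are available. Lean on these libraries where they do the work, as an engineer would, in place of code of your own. Each camera call takes 0.05 s, during which the arm holds its last target. There are 200 camera calls.

TASK

Take the spoiled grey sample plate with the red crosses out of the sloping display tray and drop it into the pink waste bin, then fit the teal, coral and yellow plates together into the tray, each fully home and flat on the tray's floor in the only arrangement that fits. Let go of everything, and do not shift or knock over the polish bottle, the dropper bottle, the jar or the orange buffer block.

Things in the scene. Friction and masses are not known exactly. Their poses are not given: they have to be found in the camera images.
- teal_grip (a point): Teal C-shaped plate of 25 mm cells, upright grip rib. Cells: spine of 4 along x; at its +x end 2 more to +y, at its -x end 1 more to +y. Rib mid-spine. Reaches 48.3 mm each way in x, 10.8 to -y, 60.8 to +y of the point; 14 mm thick. Rib 30 mm along x, 10 along y, top 46 mm above underside. Point: in the rib's middle, 36 mm above underside; z up. Lies flat on the table. 40-100 g.
- coral_grip (a point): Coral (orange-red) plate of 25 mm cells, upright grip rib. Cells: spine of 4 along x; to -y of spine cells 1,2,3,4 (from -x end) stand 1,0,2,1 more. Rib mid-spine. Reaches 48.3 mm each way in x, 60.8 to -y, 10.8 to +y of the point; 14 mm thick. Rib 30 mm along x, 10 along y, top 46 mm above underside. Point: in the rib's middle, 36 mm above underside; z up. Lies flat on the table. 40-100 g.
- yellow_grip (a point): Yellow plate of 25 mm cells, upright grip rib. Cells: bar of 3 along y; 1 more on -x of its middle cell, 1 more on +x of its -y end cell. Rib across the middle cell's -x edge. Reaches 23.3 mm to -x, 48.3 to +x, 35.8 each way in y of the point; 14 mm thick. Rib 30 mm along x, 10 along y, top 46 mm above underside. Point: in the rib's middle, 36 mm above underside; z up. Lies flat on the table. 40-100 g.
- teal_home (a point): Fixed to the tray: where point teal_grip is, with the same axes, when the teal plate is fully home (underside on the tray floor). x points up the slope, z straight out of the floor, 27 degrees from vertical, leaning to the low edge (robot's side).
- coral_home (a point): Fixed to the tray: where point coral_grip is, with the same axes, when the coral plate is fully home (underside on the tray floor). x points up the slope, z straight out of the floor, 27 degrees from vertical, leaning to the low edge (robot's side).
- yellow_home (a point): Fixed to the tray: where point yellow_grip is, with the same axes, when the yellow plate is fully home (underside on the tray floor). x points up the slope, z straight out of the floor, 27 degrees from vertical, leaning to the low edge (robot's side).
- tray_floor (a point): White sloping tray, blush rim, fixed; rises 27 deg away from the robot. Point: centre of floor's top face, 55 mm above table; x up the slope, y left along it, z out of the floor. Inside 100 (x) by 125 mm (y); rim 6 mm thick, 10 high. Plates fill it as a puzzle: teal at -y, coral at +y, yellow between; play 1.7 mm to rim, 3.5 mm between plates; ribs then all point up the slope, 50 mm apart in y.
- spoiled_grip (a point): Spoiled plate: grey, two red crosses, 56 mm along x by 70 along y, 14 thick, grey grip rib in its middle, 30 mm along x, 10 along y, top 46 mm above underside. Starts on the tray's sloping floor against the low rim, anywhere along y. Point in the rib, 36 mm above underside; axes as tray_floor. Loose, 70 g.
- bin_in (a point): Pink open waste bin, fixed, 130 by 130 mm outside, walls 4 mm thick, top 70 mm above the table. Point: centre of its inner floor.
- polish: Bystander: nail polish bottle, standing, 34 mm diameter, 78 mm high, gold cap; origin at the centre of its foot.
- dropper: Bystander: amber dropper bottle, standing, 30 mm diameter, 94 mm high; origin at the centre of its foot.
- jar: Bystander: white jar with blush lid, standing, 64 mm diameter, 51 mm high; origin at the centre of its foot.
- buffer: Bystander: orange nail buffer block lying flat, 28 by 95 mm, 26 mm high; origin at the centre of its underside.
Mind the look-alikes: they are no part of the job. What is shaped like the part that bears yellow_grip but purple is not meant. Leave any purple look-alike of the part that bears teal_grip alone.

How it is judged:
At the end, for the whole second after the job is handed in: Each new plate: grip point within 7 mm of its home, at most 3 mm proud, turned under 0.08 rad, flat to the tray floor within 0.06 rad; the spoiled plate inside the bin (grip point within 65 mm of its centre each way, below 75 mm); all four at rest and let go (distance between teal_grip and teal_home below 0.007 m and z of teal_grip in the frame of teal_home below 0.003 m and angle between the x axis of teal_grip and the x axis of teal_home, either way round below 0.08 rad and angle between the z axis of teal_grip and the z axis of teal_home, either way round below 0.06 rad and distance between coral_grip and coral_home below 0.007 m and z of coral_grip in the frame of coral_home below 0.003 m and angle between the x axis of coral_grip and the x axis of coral_home, either way round below 0.08 rad and angle between the z axis of coral_grip and the z axis of coral_home, either way round below 0.06 rad and distance between yellow_grip and yellow_home below 0.007 m and z of yellow_grip in the frame of yellow_home below 0.003 m and angle between the x axis of yellow_grip and the x axis of yellow_home, either way round below 0.08 rad and angle between the z axis of yellow_grip and the z axis of yellow_home, either way round below 0.06 rad and x of spoiled_grip in the frame of bin_in between -0.065 and 0.065 m and y of spoiled_grip in the frame of bin_in between -0.065 and 0.065 m and height (world z) of spoiled_grip below 0.075 m and linear speed of each of spoiled_plate, teal_plate, coral_plate, yellow_plate below 0.02 m/s and contact force between each of spoiled_plate, teal_plate, coral_plate, yellow_plate and the fingers below 0.05 N); the robot touches nothing.
It fails at once if the polish is shifted by more than 20 mm or tipped by more than 0.35 rad (distance of polish from where it was at the start of the episode above 0.02 m or angle between polish's own z axis and vertical above 0.35 rad).
It fails at once if the dropper is shifted by more than 20 mm or tipped by more than 0.35 rad (distance of dropper from where it was at the start of the episode above 0.02 m or angle between dropper's own z axis and vertical above 0.35 rad).
It fails at once if the jar is shifted by more than 20 mm or tipped by more than 0.35 rad (distance of jar from where it was at the start of the episode above 0.02 m or angle between jar's own z axis and vertical above 0.35 rad).
It fails at once if the buffer is shifted by more than 20 mm or tipped by more than 0.35 rad (distance of buffer from where it was at the start of the episode above 0.02 m or angle between buffer's own z axis and vertical above 0.35 rad).
It also fails if it takes over 72 s, if anything falls off the work surface, if the arm or the gripper's body presses on something with over 40 N, if the wrist force passes 120 N, or if a joint passes its speed limit or range.

## Working session

There is one attempt and no reset: what is moved stays moved. The work goes in short steps, Python scripts to look and compute and a tool call to move; the robot and the scene stay as the last step left them, time stands still between calls to the robot, and variables do not carry over. Pictures are saved under pics/ and viewed, about 8 in all and at most 12, crops included, and the job is handed in when it is done.

Besides the shell and the picture viewer there is one more tool, called as name(argument=value, ...), one argument or row to a line, values as JSON. step_arm: Moves the arm, as the interface text tells. Its arguments: {"type":"object","properties":{"deltas":{"type":"array","items":{"type":"number"}}},"required":["deltas"]}

```bash
ls; mkdir -p pics
python3 - <<'E'
from station import bot, optics, finder
import cv2,numpy as np
print(bot.get_state())
for n in ["scene","top"]:
    im=optics.camera(n); cv2.imwrite(f"pics/{n}0.png",im[:,:,::-1])
    p=optics.camera_params(n); print(n,p)
E
```

```text
pics
{'time': 0.0, 'joint_positions': array([-1.09887912,  0.32178726, -0.07009678,  1.45169893,  0.02260854,
        1.37079747, -0.0569088 ]), 'joint_velocities': array([-0.00023552,  0.00101636,  0.00010976, -0.00067532,  0.00361082,
       -0.00057989, -0.00170216]), 'joint_torque': array([-4.96121083e-04, -4.93594515e+01, -3.82717922e-01, -3.14323425e+01,
        1.29192552e-02,  1.15728282e-02, -3.79380420e-07]), 'position': array([0.28707492, 0.58250988, 0.20703484]), 'ee_rot': array([-7.12744422e-01, -3.05933372e+00,  2.94510171e-03]), 'force': array([ 0.36651584, -0.16917745, -0.14833956]), 'torque': array([-0.00911606, -0.00290885, -0.01165566]), 'grip_width': 0.08528347713494965}
scene {'fx': 442.13771874265404, 'fy': 442.13771874265404, 'cx': 315.563535441025, 'cy': 195.87597600338384, 'R': array([[ 0.83740729,  0.54641268, -0.01349902],
       [ 0.44115055, -0.69025619, -0.57352644],
       [-0.3226999 ,  0.47432012, -0.81907582]]), 't': array([-0.46415297, -0.17228787,  1.25547603])}
top {'fx': 514.8197598550395, 'fy': 514.8197598550395, 'cx': 319.2635936026599, 'cy': 196.5394764131103, 'R': array([[ 0.01928075, -0.99979815, -0.00564963],
       [-0.97605094, -0.01759754, -0.21682916],
       [ 0.21668598,  0.00969496, -0.97619322]]), 't': array([0.02949966, 0.5267611 , 1.25727387])}
```

```bash
python3 -c "
import cv2
a=cv2.imread('pics/top0.png');cv2.imwrite('pics/top0b.png',cv2.resize(a,(800,500),interpolation=cv2.INTER_CUBIC))"
```

```text
(no output)
```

View pics/top0b.png

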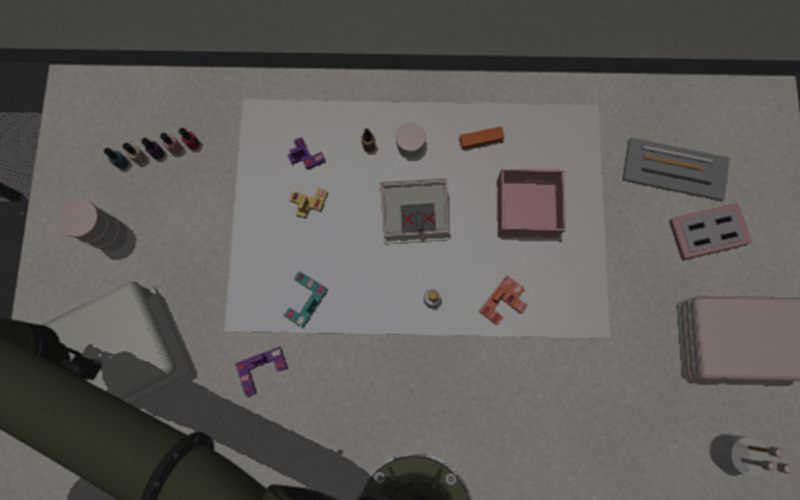

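View pics/scene0.png

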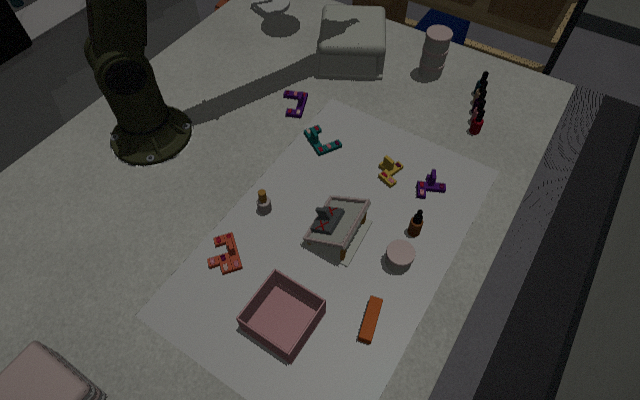

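The top view shows purple look-alikes at (305,153) and (260,368). The real yellow is at (310,200) and the real teal at (306,300). Coral is at (503,300), the tray at (416,210), the bin at (532,203), polish at (432,298), dropper at (368,140), jar at (411,138) and buffer at (482,137).

```bash
cat > h.py <<'E'
import numpy as np, cv2
from scipy.spatial.transform import Rotation as Rn
from scipy.optimize import minimize
C=0.025
def box(x0,x1,y0,y1,z0,z1): return np.array([[x,y,z] for x in(x0,x1) for y in(y0,y1) for z in(z0,z1)])
def cells(l): # cell centres rel. grip point (m), z=0 at grip point (36mm above underside)
    return [box(x-.0125,x+.0125,y-.0125,y+.0125,-.036,-.022) for x,y in l]+[box(-.015,.015,-.005,.005,-.022,.010)]
sp=[(-.0375+.025*i,0) for i in range(4)]
M={'teal':cells(sp+[(.0375,.025),(.0375,.05),(-.0375,.025)]),
   'coral':cells(sp+[(-.0375,-.025),(.0125,-.025),(.0125,-.05),(.0375,-.025)]),
   'yellow':cells([(.0125,-.025),(.0125,0),(.0125,.025),(-.0125,0),(.0375,-.025)]),
   'spoiled':[box(-.028,.028,-.035,.035,-.036,-.022),box(-.015,.015,-.005,.005,-.022,.010)]}
def proj(X,p):
    c=np.asarray(X)@p['R'].T+p['t']; return np.c_[p['fx']*c[:,0]/c[:,2]+p['cx'],p['fy']*c[:,1]/c[:,2]+p['cy']]
def ray(uv,p,z):
    d=p['R'].T@np.array([(uv[0]-p['cx'])/p['fx'],(uv[1]-p['cy'])/p['fy'],1]); o=-p['R'].T@p['t']
    return o+d*(z-o[2])/d[2]
S=4
def render(boxes,R,t,p):
    m=np.zeros((400*S,640*S),np.uint8)
    for b in boxes:
        q=(proj(b@R.T+t,p)+.5)*S-.5
        cv2.fillConvexPoly(m,cv2.convexHull(np.round(q*16).astype(np.int32).reshape(-1,1,2)),1,shift=4)
    return m
def fit(boxes,obs,x0,Rof,tof,step=(.01,.01,.15)):
    """obs: list of (mask,params)"""
    big=[(cv2.resize(m.astype(np.uint8),None,fx=S,fy=S,interpolation=cv2.INTER_NEAREST),p) for m,p in obs]
    def cost(v):
        c=0
        for m,p in big:
            r=render(boxes,Rof(v),tof(v),p); c-= (r&m).sum()/max((r|m).sum(),1)
        return c/len(big)
    s=np.vstack([x0]+[np.array(x0)+np.eye(len(x0))[i]*step[i] for i in range(len(x0))])
    r=minimize(cost,x0,method='Nelder-Mead',options=dict(initial_simplex=s,xatol=2e-4,fatol=1e-4,maxiter=120))
    return r.x,-r.fun
Rz=lambda a:Rn.from_euler('z',a).as_matrix()
def flat(v): return Rz(v[2])
def flatt(v): return np.array([v[0],v[1],.036])
E
python3 - <<'E'
from station import bot, optics, finder
from h import *
import pickle
D={}
for n in ["top","scene"]:
    im=optics.camera(n);p=optics.camera_params(n)
    for th in ["teal_grip","coral_grip","yellow_grip","spoiled_grip","tray_floor","bin_in","polish","dropper","jar","buffer"]:
        try: r=finder.cut_out(th,n)
        except Exception as e: print(th,e);continue
        D[n,th]=[(a['pixels'],p) for a in r]
        for a in r:
            print(n,th,round(a['score'],2),np.round(a['location']),a['pixels'].sum(),im[a['pixels']].mean(0).round(),ray(a['location'],p,.01).round(3)[:2])
    D[n,'im']=im
pickle.dump(D,open('D.pkl','wb'))
E
```

```text
top teal_grip 0.84 [201. 292.] 645 [76. 52. 77.] [0.282 0.336]
top teal_grip 0.79 [245. 241.] 577 [63. 79. 80.] [0.415 0.231]
top teal_grip 0.37 [328. 162.] 1977 [100.  96.  92.] [0.632 0.018]
top coral_grip 0.9 [403. 240.] 712 [114.  72.  65.] [ 0.424 -0.18 ]
top yellow_grip 0.84 [247. 160.] 415 [105.  89.  61.] [0.633 0.236]
top yellow_grip 0.79 [243. 126.] 374 [64. 42. 67.] [0.73  0.251]
top spoiled_grip 0.95 [333. 174.] 597 [63. 57. 56.] [0.6   0.004]
top tray_floor 0.8 [329. 164.] 2095 [100.  96.  92.] [0.626 0.016]
top tray_floor 0.49 [404. 240.] 721 [114.  72.  65.] [ 0.426 -0.182]
top bin_in 0.95 [426. 164.] 2893 [95. 73. 74.] [ 0.63  -0.246]
top polish 0.65 [345. 239.] 137 [96. 84. 73.] [ 0.424 -0.029]
top dropper 0.63 [295. 111.] 168 [47. 38. 32.] [0.778 0.111]
top jar 0.79 [327. 115.] 579 [111. 101.  99.] [0.766 0.022]
top buffer 0.59 [385. 109.] 463 [98. 59. 40.] [ 0.788 -0.137]
top buffer 0.47 [332. 173.] 610 [63. 57. 56.] [0.601 0.006]
top buffer 0.28 [328. 164.] 1995 [100.  96.  92.] [0.626 0.019]
scene teal_grip 0.87 [296. 100.] 425 [47. 26. 51.] [0.273 0.327]
scene t
[... 332 characters left out ...]
spoiled_grip 0.75 [326. 219.] 660 [45. 41. 40.] [0.569 0.025]
scene spoiled_grip 0.61 [399. 255.] 833 [98. 90. 86.] [0.762 0.032]
scene tray_floor 0.64 [341. 236.] 2661 [85. 83. 78.] [0.624 0.005]
scene bin_in 0.78 [285. 315.] 4993 [87. 66. 67.] [ 0.624 -0.226]
scene polish 0.65 [261. 205.] 273 [64. 56. 46.] [ 0.41  -0.028]
scene polish 0.33 [326. 220.] 665 [45. 41. 40.] [0.572 0.021]
scene dropper 0.58 [412. 223.] 308 [33. 23. 17.] [0.75  0.126]
scene dropper 0.3 [387. 168.] 440 [81. 65. 33.] [0.62  0.243]
scene jar 0.71 [399. 255.] 798 [99. 91. 87.] [0.762 0.032]
scene buffer 0.59 [370. 316.] 641 [102.  54.  26.] [ 0.776 -0.13 ]
scene buffer 0.25 [385. 169.] 414 [82. 65. 33.] [0.615 0.239]
```

```bash
python3 - <<'E'
from h import *
import pickle
D=pickle.load(open('D.pkl','rb'))
idx={'teal':(1,1),'coral':(0,0),'yellow':(0,0)}
for k,(i,j) in idx.items():
    for cams in (['top'],['scene'],['top','scene']):
        obs=[D[c,k+'_grip'][i if c=='top' else j] for c in cams]
        ys,xs=np.nonzero(obs[0][0]); g=ray((xs.mean(),ys.mean()),obs[0][1],.012)
        best=None;al=[]
        for a in np.arange(-np.pi,np.pi,np.pi/6):
            x0=np.array([g[0],g[1],a]); off=np.mean([b.mean(0) for b in M[k][:-1]],0); x0[:2]-=(Rz(a)@off)[:2]
            v,s=fit(M[k],obs,x0,flat,flatt); al.append((s,v))
        al.sort(key=lambda q:-q[0]); s,v=al[0]
        o=[q for q in al if abs(np.angle(np.exp(1j*(q[1][2]-v[2]))))>.3][0]
        print(k,cams,v.round(4),round(s,3),'next',o[1].round(3),round(o[0],3))
T=27*np.pi/180
def Rt(v): return Rz(v[2])@Rn.from_euler('y',-T).as_matrix()
tt=lambda v:np.array([v[0],v[1],.055])
tray=[box(-.056,.056,-.0685,.0685,-.006,.010)]
for cams in (['top'],['scene'],['top','scene']):
    obs=[]
    for c in cams:
        m,p=D[c,'tray_floor'][0]; obs.append((m|D[c,'spoiled_grip'][0][0],p))
    if cams==['scene']: pass
    print('tray',cams,*fit(tray,obs,[.64,.015,0],Rt,tt))
E
python3 - <<'E'
import cv2,pickle,numpy as np
D=pickle.load(open('D.pkl','rb'))
a=D['top','im'][130:210,290:380,::-1];b=D['scene','im'][185:275,290:385,::-1]
f=lambda x:cv2.resize(x,(390,370),interpolation=cv2.INTER_CUBIC)
cv2.imwrite('pics/tr.png',np.clip(np.hstack([f(a),f(b)])*1.6,0,255))
E
```

```text
teal ['top'] [ 0.4068  0.2224 -0.5651] 0.822 next [0.409 0.226 2.636] 0.396
teal ['scene'] [ 0.4031  0.2232 -0.5569] 0.844 next [0.412 0.24  2.808] 0.477
teal ['top', 'scene'] [ 0.406   0.2222 -0.5414] 0.823 next [ 0.413  0.238 -3.511] 0.423
coral ['top'] [ 0.4335 -0.1653 -0.6429] 0.887 next [ 0.419 -0.186  2.524] 0.57
coral ['scene'] [ 0.4289 -0.1646 -0.6131] 0.788 next [ 0.413 -0.186  2.521] 0.538
coral ['top', 'scene'] [ 0.4334 -0.1652 -0.6438] 0.833 next [ 0.418 -0.186  2.507] 0.549
yellow ['top'] [ 0.6207  0.2461 -0.3162] 0.849 next [0.638 0.217 2.855] 0.614
yellow ['scene'] [ 0.6169  0.2485 -0.3271] 0.865 next [0.633 0.228 2.721] 0.672
yellow ['top', 'scene'] [ 0.6195  0.2473 -0.3222] 0.837 next [0.635 0.22  2.77 ] 0.606
tray ['top'] [0.60538244 0.00834542 0.10279933] 0.8702015242904568
tray ['scene'] [0.61929347 0.00340404 0.30041276] 0.7596450982994294
tray ['top', 'scene'] [0.60899602 0.00857306 0.11448757] 0.7890354025573123[ WARN:0@0.077] global loadsave.cpp:1063 imwrite_ Unsupported depth image for selected encoder is fallbacked to CV_8U.
```

View pics/tr.png

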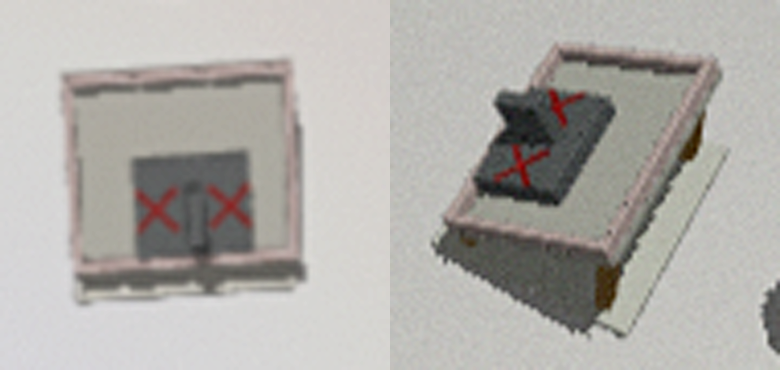

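```bash
cat >> h.py <<'E'
T=27*np.pi/180
def Rt(a): return Rz(a)@Rn.from_euler('y',-T).as_matrix()
E
python3 - <<'E'
from h import *
from station import optics,bot
from scipy.optimize import least_squares
P={n:optics.camera_params(n) for n in('top','scene')}
c=np.array([[.056,.0685,.01],[.056,-.0685,.01],[-.056,-.0685,.01],[-.056,.0685,.01]])
px={'top':[(304.5,146.0),(357.4,143.2),(359,186.4),(307.8,188.6)],'scene':[(370.4,200.1),(343.6,246.3),(303.4,238),(331.2,195.7)]}
for cams in(['top'],['scene'],['top','scene']):
    f=lambda v:np.concatenate([(proj(c@Rt(v[2]).T+[v[0],v[1],.055],P[n])-px[n]).ravel() for n in cams])
    r=least_squares(f,[.62,.01,0]);print(cams,r.x.round(4),r.fun.round(1))
for n in('top','scene'): print(proj(np.array([[.62,0.01,0]]),P[n]))
print(np.round([optics.camera_params('wrist')[k] for k in('fx','cx','cy')],1))
p=optics.camera_params('wrist');s=bot.get_state();R=Rn.from_rotvec(s['ee_rot']).as_matrix()
print('cam in tool:',(R.T@(-p['R'].T@p['t']-s['position'])).round(3),(R.T@p['R'].T).round(3))
E
```

```text
['top'] [0.6098 0.0078 0.0746] [-0.1  0.2  0.6  0.   0.4 -0.5 -0.9  0.2]
['scene'] [0.6125 0.0091 0.0713] [ 0.1 -0.4 -0.4  0.   0.1  0.5  0.3 -0.2]
['top', 'scene'] [0.6113 0.0085 0.0732] [-0.4 -0.5  0.4 -0.5  0.1 -1.  -1.2 -0.4 -0.5 -0.5 -0.9 -0.1 -0.4  0.5
 -0.3 -0.3]
[[330.89961473 167.47638886]]
[[340.79683007 235.21371429]]
[279.5 316.7 193.9]
cam in tool: [ 0.068  0.001 -0.166] [[-0.001 -0.963 -0.27 ]
 [ 1.    -0.001 -0.001]
 [ 0.    -0.27   0.963]]
```

```bash
cat >> h.py <<'E'
TR=[.6113,.0085,.0732]
HOME={'teal':(0,-.05,.036),'coral':(0,.05,.036),'yellow':(-.025,0,.036)}
def tray2w(q): return Rt(TR[2])@np.asarray(q)+[TR[0],TR[1],.055]
FL=np.diag([-1.,1,-1])
def tcp(grip,Rg,h=.003,up=0): return np.asarray(grip)+Rg[:,2]*(h-.019+up), Rg@FL
def plan(way,n,grip,s=None,prof=None):
    """way: list of (pos,R); n rows for each leg; prints rows"""
    from station import bot
    s=s or bot.get_state(); p=s['position'];R=Rn.from_rotvec(s['ee_rot']); out=[]
    for (q,Q),k in zip(way,n):
        Q=Rn.from_matrix(Q); w=(R.inv()*Q).as_rotvec()
        for i in range(k):
            a=R*Rn.from_rotvec(w*i/k)
            out.append([grip]+list(a.inv().apply((q-p)/k).round(4))+list((w/k).round(3)))
        p,R=q,Q
    mx=np.abs(np.array(out))
    print('t',round(s['time'],2),'max shift',mx[:,1:4].max(),'turn',mx[:,4:].max(),'rows',len(out))
    for i in range(0,len(out),10):
        o=out[i:i+10]; o+= [[grip]+[0]*6]*(10-len(o))
        print('['+','.join('%g'%(v+0) for r in o for v in r)+']')
E
python3 - <<'E'
from h import *
import pickle
D=pickle.load(open('D.pkl','rb'))
for c in('top','scene'):
    v,s=fit(M['spoiled'],[D[c,'spoiled_grip'][0]],[-.02,0.,0],lambda v:Rt(TR[2]+v[2]),lambda v:tray2w([v[0],v[1],.036])); print(c,v.round(4),s)
g=tray2w([-.022,v[1],.036]);print(g)
q,Q=tcp(g,Rt(TR[2]),up=.11); print(q)
plan([(q,Q)],[18],.085)
E
```

```text
top [-0.0228 -0.0064 -0.0043] 0.9234729234729234
scene [-0.0266 -0.0025  0.0311] 0.9115652250506474
[0.57563037 0.00341773 0.07708844]
[5.33069542e-01 2.96699804e-04 1.60843057e-01]
t 1.2 max shift 0.033 turn 0.029 rows 18
[0.085,-0.0266,-0.023,0.0026,-0.007,-0.026,-0.029,0.085,-0.0258,-0.0238,0.0031,-0.007,-0.026,-0.029,0.085,-0.025,-0.0245,0.0036,-0.007,-0.026,-0.029,0.085,-0.0242,-0.0253,0.0041,-0.007,-0.026,-0.029,0.085,-0.0233,-0.026,0.0045,-0.007,-0.026,-0.029,0.085,-0.0225,-0.0267,0.0049,-0.007,-0.026,-0.029,0.085,-0.0216,-0.0274,0.0053,-0.007,-0.026,-0.029,0.085,-0.0206,-0.028,0.0056,-0.007,-0.026,-0.029,0.085,-0.0196,-0.0286,0.0059,-0.007,-0.026,-0.029,0.085,-0.0186,-0.0292,0.0062,-0.007,-0.026,-0.029]
[0.085,-0.0176,-0.0298,0.0065,-0.007,-0.026,-0.029,0.085,-0.0166,-0.0303,0.0067,-0.007,-0.026,-0.029,0.085,-0.0155,-0.0309,0.0069,-0.007,-0.026,-0.029,0.085,-0.0145,-0.0313,0.0071,-0.007,-0.026,-0.029,0.085,-0.0134,-0.0318,0.0072,-0.007,-0.026,-0.029,0.085,-0.0122,-0.0322,0.0073,-0.007,-0.026,-0.029,0.085,-0.0111,-0.0326,0.0074,-0.007,-0.026,-0.029,0.085,-0.01,-0.033,0.0074,-0.007,-0.026,-0.029,0.085,0,0,0,0,0,0,0.085,0,0,0,0,0,0]
```

step_arm(
  deltas=[0.085,-0.0266,-0.023,0.0026,-0.007,-0.026,-0.029,0.085,-0.0258,-0.0238,0.0031,-0.007,-0.026,-0.029,0.085,-0.025,-0.0245,0.0036,-0.007,-0.026,-0.029,0.085,-0.0242,-0.0253,0.0041,-0.007,-0.026,-0.029,0.085,-0.0233,-0.026,0.0045,-0.007,-0.026,-0.029,0.085,-0.0225,-0.0267,0.0049,-0.007,-0.026,-0.029,0.085,-0.0216,-0.0274,0.0053,-0.007,-0.026,-0.029,0.085,-0.0206,-0.028,0.0056,-0.007,-0.026,-0.029,0.085,-0.0196,-0.0286,0.0059,-0.007,-0.026,-0.029,0.085,-0.0186,-0.0292,0.0062,-0.007,-0.026,-0.029],
)

```text
time: 2.45
position: [0.4289, 0.2534, 0.1829]
ee_rot: [0.218, 2.856, 0.02]
force: [0.5, -0.6, 0.6]
grip_width: 0.0856
```

step_arm(
  deltas=[0.085,-0.0176,-0.0298,0.0065,-0.007,-0.026,-0.029,0.085,-0.0166,-0.0303,0.0067,-0.007,-0.026,-0.029,0.085,-0.0155,-0.0309,0.0069,-0.007,-0.026,-0.029,0.085,-0.0145,-0.0313,0.0071,-0.007,-0.026,-0.029,0.085,-0.0134,-0.0318,0.0072,-0.007,-0.026,-0.029,0.085,-0.0122,-0.0322,0.0073,-0.007,-0.026,-0.029,0.085,-0.0111,-0.0326,0.0074,-0.007,-0.026,-0.029,0.085,-0.01,-0.033,0.0074,-0.007,-0.026,-0.029,0.085,0,0,0,0,0,0,0.085,0,0,0,0,0,0],
)

```text
time: 3.7
position: [0.5463, -0.0147, 0.1663]
ee_rot: [-0.12, 2.638, 0.033]
force: [0.7, 0.6, -0.4]
grip_width: 0.085
```

Run:
```python
from h import *
from station import optics,bot,finder
import pickle
g=tray2w([-.022,-.005,.036]); q,Q=tcp(g,Rt(TR[2]),up=.11)
s=bot.get_state();print(s['joint_positions'].round(2)); plan([(q,Q)],[4],.085)
p=optics.camera_params('wrist');im=optics.camera('wrist')
pickle.dump((im,p),open('w1.pkl','wb'))
r=finder.cut_out('spoiled_grip','wrist')
for a in r: print(a['score'],a['location'],a['pixels'].sum(), im[a['pixels']].mean(0))
v,sc=fit(M['spoiled'],[(r[0]['pixels'],p)],[-.022,-.005,0],lambda v:Rt(TR[2]+v[2]),lambda v:tray2w([v[0],v[1],.036])); print('spoiled',v.round(4),sc)
b=im.copy()
c=np.array([[.056,.0685,.01],[.056,-.0685,.01],[-.056,-.0685,.01],[-.056,.0685,.01]]);
pr=proj(c@Rt(TR[2]).T+[TR[0],TR[1],.055],p);print(pr.round(1))
cv2.imwrite('pics/w1.png',cv2.resize(b,(800,500),interpolation=cv2.INTER_CUBIC)[:,:,::-1])
```

```text
[-0.47 -0.28  0.42  2.22  0.14  0.68  1.54]
t 3.7 max shift 0.0034 turn 0.008 rows 4
[0.085,0.0033,0.0034,-0.0002,0.002,0.008,0.004,0.085,0.0033,0.0034,-0.0002,0.002,0.008,0.004,0.085,0.0033,0.0034,-0.0002,0.002,0.008,0.004,0.085,0.0033,0.0034,-0.0002,0.002,0.008,0.004,0.085,0,0,0,0,0,0,0.085,0,0,0,0,0,0,0.085,0,0,0,0,0,0,0.085,0,0,0,0,0,0,0.085,0,0,0,0,0,0,0.085,0,0,0,0,0,0]
0.82 [329.8, 163.4] 3811 [111.17265809 101.29965888  98.61217528]
spoiled [-0.0233 -0.0046  0.0041] 0.9713146261772054
[[392.4 236.7]
 [269.5 235.5]
 [265.4 132.7]
 [403.2 134.6]]
```

View pics/w1.png

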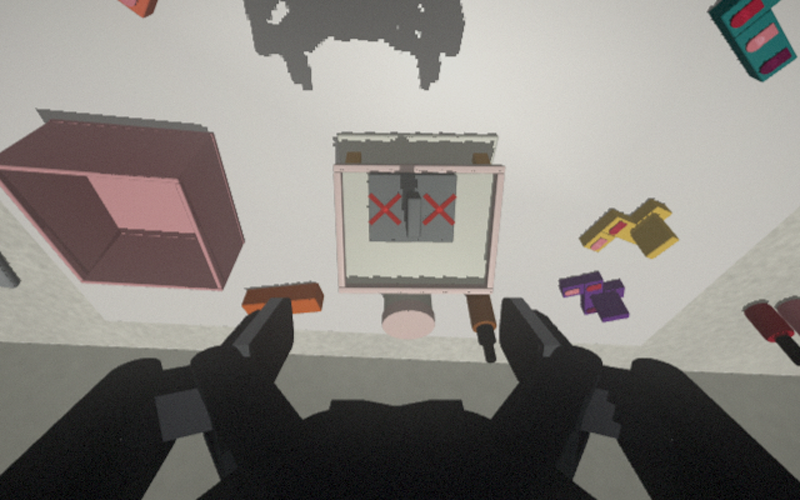

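Run:
```python
from h import *
import pickle
from scipy.optimize import least_squares
im,p=pickle.load(open('w1.pkl','rb'))
a=cv2.resize(im[120:245,255:415,::-1],None,fx=5,fy=4.8/4.8*4.8,interpolation=cv2.INTER_CUBIC)
a=np.clip(a*1.3,0,255).astype(np.uint8)
cv2.imwrite('pics/w1c.png',a);print(a.shape)
c=np.array([[.056,.0685,.01],[.056,-.0685,.01],[-.056,-.0685,.01],[-.056,.0685,.01]])
px=np.array([(394.4,232.8),(271.2,232.8),(267.2,132),(404,133.6)])
for z in(0,1):
    f=lambda v:(proj(c@Rt(v[2]).T+[v[0],v[1],.055+(v[3]if z else 0)],p)-px).ravel()
    r=least_squares(f,[.61,.01,0.07]+[0]*z,x_scale=.01);print(r.x.round(4),r.fun.round(1))
```

```text
(600, 800, 3)
[0.6089 0.0098 0.0799] [ 0.1  2.4 -0.3  1.7 -0.8 -0.9  0.9 -1.3]
[ 0.612   0.0104  0.0805 -0.0042] [-0.8  1.1  0.8  0.5  0.4 -0.4 -0.4 -1. ]
```

View pics/w1c.png

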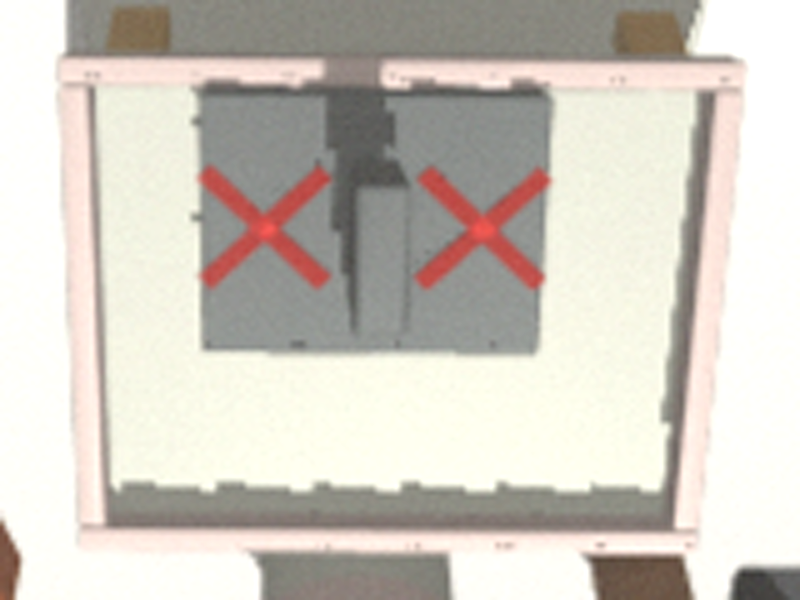

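Run:
```python
from h import *
import pickle
from scipy.optimize import least_squares
im,p=pickle.load(open('w1.pkl','rb'))
def q(x,y,z): return np.array([[x,y,z],[x,-y,z],[-x,-y,z],[-x,y,z]])
c=np.r_[q(.056,.0685,.01),q(.05,.0625,.01)]
d=np.array([(697,550),(78,550),(60,58),(744,60),(675,526),(106,524),(92,86),(714,88)])
px=np.c_[255+(d[:,0]+.5)/5-.5,120+(d[:,1]+.5)/4.8-.5]
for z in(0,1):
    f=lambda v:(proj(c@Rt(v[2]).T+[v[0],v[1],.055+(v[3]if z else 0)],p)-px).ravel()
    r=least_squares(f,[.61,.01,0.07]+[0]*z,x_scale=.01);print(r.x.round(4),r.fun.round(1))
```

```text
[0.6087 0.0093 0.0829] [ 0.3  0.8  0.4  0.3 -0.9 -0.6  1.  -0.3 -0.2  0.8  0.   0.8 -0.9 -0.3
  0.4  0. ]
[ 0.61    0.0096  0.0831 -0.0018] [-0.1  0.2  0.9 -0.2 -0.4 -0.4  0.4 -0.1 -0.6  0.2  0.5  0.3 -0.5 -0.1
 -0.1  0.2]
```

```bash
sed -i 's/^TR=.*/TR=[.610,.0092,.079]/' h.py
python3 - <<'E'
from h import *
g=tray2w([-.022,-.006,.036]); R=Rt(TR[2])
plan([tcp(g,R,up=.05),tcp(g,R)],[5,5],.06)
E
```

```text
t 3.8 max shift 0.0118 turn 0.006 rows 10
[0.06,0.0032,0.0024,0.0117,0.001,0.006,0.002,0.06,0.0031,0.0024,0.0117,0.001,0.006,0.002,0.06,0.0031,0.0025,0.0117,0.001,0.006,0.002,0.06,0.003,0.0025,0.0117,0.001,0.006,0.002,0.06,0.0029,0.0025,0.0118,0.001,0.006,0.002,0.06,0,0,0.01,0,0,0,0.06,0,0,0.01,0,0,0,0.06,0,0,0.01,0,0,0,0.06,0,0,0.01,0,0,0,0.06,0,0,0.01,0,0,0]
```

step_arm(
  deltas=[0.06,0.0032,0.0024,0.0117,0.001,0.006,0.002,0.06,0.0031,0.0024,0.0117,0.001,0.006,0.002,0.06,0.0031,0.0025,0.0117,0.001,0.006,0.002,0.06,0.003,0.0025,0.0117,0.001,0.006,0.002,0.06,0.0029,0.0025,0.0118,0.001,0.006,0.002,0.06,0,0,0.01,0,0,0,0.06,0,0,0.01,0,0,0,0.06,0,0,0.005,0,0,0,0.06,0,0,0,0,0,0,0.06,0,0,0,0,0,0],
)

```text
time: 5.05
position: [0.5717, 0.0035, 0.0783]
ee_rot: [-0.112, 2.672, 0.026]
force: [-1.0, 0.4, -0.2]
grip_width: 0.0601
```

Run:
```python
from h import *
from station import bot
g=tray2w([-.022,-.006,.036]); R=Rt(TR[2])
print(bot.get_state()['joint_positions'].round(2))
plan([tcp(g,R)],[4],.06)
```

```text
[-0.52 -0.07  0.47  2.24  0.02  0.49  1.6 ]
t 5.05 max shift 0.0046 turn 0.001 rows 4
[0.06,-0.0005,-0.0008,0.0046,0.001,-0.001,0.001,0.06,-0.0005,-0.0008,0.0046,0.001,-0.001,0.001,0.06,-0.0005,-0.0008,0.0046,0.001,-0.001,0.001,0.06,-0.0005,-0.0008,0.0046,0.001,-0.001,0.001,0.06,0,0,0,0,0,0,0.06,0,0,0,0,0,0,0.06,0,0,0,0,0,0,0.06,0,0,0,0,0,0,0.06,0,0,0,0,0,0,0.06,0,0,0,0,0,0]
```

step_arm(
  deltas=[0.06,-0.0005,-0.0008,0.0046,0.001,-0.001,0.001,0.06,-0.0005,-0.0008,0.0046,0.001,-0.001,0.001,0.06,-0.0005,-0.0008,0.0046,0.001,-0.001,0.001,0.06,-0.0005,-0.0008,0.003,0.001,-0.001,0.001,0.06,0,0,0,0,0,0,0.0,0,0,0,0,0,0,0.0,0,0,0,0,0,0,0.0,0,0,0,0,0,0,0.0,0,0,0,0,0,0,0.0,0,0,0,0,0,0],
)

```text
time: 6.3
position: [0.5821, 0.0009, 0.0642]
ee_rot: [-0.105, 2.667, 0.023]
force: [0.5, -0.2, -0.1]
grip_width: 0.0066
```

Run:
```python
from h import *
from station import bot
s=bot.get_state();R=Rn.from_rotvec(s['ee_rot']).as_matrix()
gp=s['position']-R[:,2]*.019
Rr=Rt(TR[2]);print('grasp in tray',(Rr.T@(gp-[TR[0],TR[1],.055])).round(4),'rot',Rn.from_matrix(Rr.T@R@FL).as_rotvec().round(3),s['grip_width'],s['force'])
```

```text
grasp in tray [-0.0212 -0.006   0.0401] rot [-0.002 -0.002 -0.   ] 0.006640437537107102 [ 0.47739546 -0.21192929 -0.13581732]
```

Run:
```python
from h import *
import pickle
D=pickle.load(open('D.pkl','rb'))
for c in(['top'],['scene'],['top','scene']):
    v,s=fit([box(-.065,.065,-.065,.065,0,.07)],[D[k,'bin_in'][0] for k in c],[.62,-.235,0],flat,lambda v:np.array([v[0],v[1],0])); print(c,v.round(4),s)
R0=Rt(TR[2]); g=tray2w([-.0212,-.006,.0401]);Rf=Rz(.08)
b=np.array([v[0],v[1],.0])
plan([tcp(g,R0,h=0,up=.04),((np.array([.60,-.02,.20])),Rz(.08)@Rn.from_euler('y',-.15).as_matrix()@FL),(b+[0,0,.20],Rf@FL),(b+[0,0,.085],Rf@FL)],[5,5,6,4],0)
```

```text
['top'] [ 0.6276 -0.2342 -0.0136] 0.9631900561012743
['scene'] [ 0.6251 -0.2343 -0.0127] 0.9824604988571997
['top', 'scene'] [ 0.6259 -0.2343 -0.013 ] 0.9678299225724222
t 6.3 max shift 0.036 turn 0.064 rows 20
[0,0,0,-0.008,0,0,0,0,0,0,-0.008,0,0,0,0,0,0,-0.008,0,0,0,0,0,0,-0.008,0,0,0,0,0,0,-0.008,0,0,0,0,-0.0152,-0.0045,-0.0147,0,0.064,0,0,-0.0142,-0.0045,-0.0157,0,0.064,0,0,-0.0132,-0.0045,-0.0166,0,0.064,0,0,-0.0121,-0.0045,-0.0174,0,0.064,0,0,-0.011,-0.0045,-0.0181,0,0.064,0]
[0,-0.0014,-0.036,0.0002,0,0.025,0,0,-0.0014,-0.036,0.0002,0,0.025,0,0,-0.0014,-0.036,0.0001,0,0.025,0,0,-0.0015,-0.036,0.0001,0,0.025,0,0,-0.0015,-0.036,0.0001,0,0.025,0,0,-0.0015,-0.036,0,0,0.025,0,0,0,0,0.0288,0,0,0,0,0,0,0.0288,0,0,0,0,0,0,0.0288,0,0,0,0,0,0,0.0288,0,0,0]
```

step_arm(
  deltas=[0,0,0,-0.008,0,0,0,0,0,0,-0.008,0,0,0,0,0,0,-0.008,0,0,0,0,0,0,-0.008,0,0,0,0,0,0,-0.008,0,0,0,0,-0.0152,-0.0045,-0.0147,0,0.064,0,0,-0.0142,-0.0045,-0.0157,0,0.064,0,0,-0.0132,-0.0045,-0.0166,0,0.064,0,0,-0.0121,-0.0045,-0.0174,0,0.064,0,0,-0.011,-0.0045,-0.0181,0,0.064,0],
)

```text
time: 7.55
position: [0.5949, -0.0206, 0.2052]
ee_rot: [-0.118, 2.999, 0.009]
force: [0.1, -0.5, -1.3]
grip_width: 0.0066
```

Run:
```python
from h import *
from station import optics,finder
im=optics.camera('wrist');r=finder.cut_out('spoiled_grip','wrist')
for a in r: print(a['score'],a['location'],a['pixels'].sum())
cv2.imwrite('pics/w2.png',im[:,:,::-1])
b=np.array([.626,-.2343,0]);plan([(b+[0,0,.19],Rz(0.05)@FL)],[8],0)
```

```text
0.75 [317.3, 206.9] 7475
t 7.65 max shift 0.0269 turn 0.018 rows 8
[0,-0.001,-0.0269,0.0023,0,0.018,0.004,0,-0.0012,-0.0269,0.0023,0,0.018,0.004,0,-0.0013,-0.0269,0.0023,0,0.018,0.004,0,-0.0015,-0.0269,0.0023,0,0.018,0.004,0,-0.0016,-0.0269,0.0022,0,0.018,0.004,0,-0.0017,-0.0268,0.0022,0,0.018,0.004,0,-0.0019,-0.0268,0.0022,0,0.018,0.004,0,-0.002,-0.0268,0.0021,0,0.018,0.004,0,0,0,0,0,0,0,0,0,0,0,0,0,0]
```

View pics/w2.png

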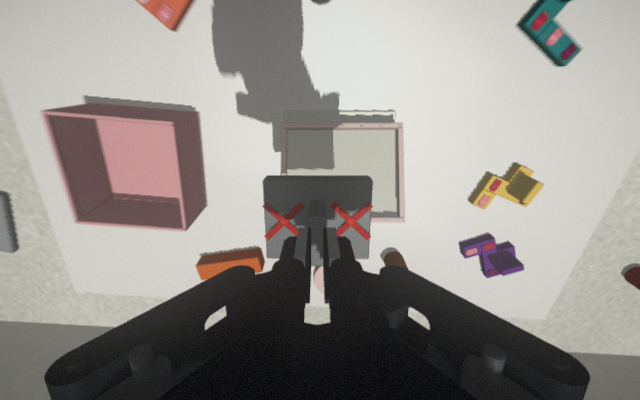

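The spoiled plate is held by its rib (centre at about (318,215)), clear of the tray. It goes to the bin next.

step_arm(
  deltas=[0,-0.001,-0.0269,0.0023,0,0.018,0.004,0,-0.0012,-0.0269,0.0023,0,0.018,0.004,0,-0.0013,-0.0269,0.0023,0,0.018,0.004,0,-0.0015,-0.0269,0.0023,0,0.018,0.004,0,-0.0016,-0.0269,0.0022,0,0.018,0.004,0,-0.0017,-0.0268,0.0022,0,0.018,0.004,0,-0.0019,-0.0268,0.0022,0,0.018,0.004,0,-0.002,-0.016,0.0021,0,0.018,0.004,0,0,0,0,0,0,0,0,0,0,0,0,0,0],
)

```text
time: 8.9
position: [0.6167, -0.2243, 0.1806]
ee_rot: [0.073, -3.133, -0.011]
force: [0.1, -0.5, -1.1]
grip_width: 0.0065
```

Run:
```python
from h import *
b=np.array([.626,-.2343,0]);plan([(b+[0,0,.075],Rz(0.05)@FL)],[5],0)
```

```text
t 8.9 max shift 0.0211 turn 0.002 rows 5
[0,-0.0019,-0.0022,0.0211,0.001,-0.002,-0.001,0,-0.0019,-0.0022,0.0211,0.001,-0.002,-0.001,0,-0.0019,-0.0022,0.0211,0.001,-0.002,-0.001,0,-0.0018,-0.0022,0.0211,0.001,-0.002,-0.001,0,-0.0018,-0.0021,0.0211,0.001,-0.002,-0.001,0,0,0,0,0,0,0,0,0,0,0,0,0,0,0,0,0,0,0,0,0,0,0,0,0,0,0,0,0,0,0,0,0,0,0]
```

step_arm(
  deltas=[0,-0.0019,-0.0022,0.0211,0.001,-0.002,0,0,-0.0019,-0.0022,0.0211,0.001,-0.002,0,0,-0.0019,-0.0022,0.0211,0.001,-0.002,0,0,-0.0018,-0.0022,0.0211,0,0,0,0,-0.0018,-0.0021,0.018,0,0,0,0.035,0,0,0,0,0,0,0.035,0,0,0,0,0,0,0.035,0,0,0,0,0,0,0.035,0,0,-0.025,0,0,0,0.035,0,0,-0.03,0,0,0],
)

```text
time: 10.15
position: [0.6284, -0.2265, 0.1328]
ee_rot: [-0.087, 3.137, 0.013]
force: [0.1, 0.2, 0.4]
grip_width: 0.035
```

Run:
```python
from h import *
p=[.4334,-.1652,.036];R=Rz(-.64);q,Q=tcp(p,R,up=.13)
from station import bot
s=bot.get_state()
plan([(s['position']+[0,0,.05],Rn.from_rotvec(s['ee_rot']).as_matrix()),(q,Q)],[2,8],.06,s)
```

```text
t 10.15 max shift 0.0256 turn 0.087 rows 10
[0.06,-0.0001,0.0002,-0.025,0,0,0,0.06,-0.0001,0.0002,-0.025,0,0,0,0.06,0.0239,0.009,0.0041,0.001,0,0.087,0.06,0.0246,0.0069,0.0041,0.001,0,0.087,0.06,0.0251,0.0047,0.0041,0.001,0,0.087,0.06,0.0254,0.0025,0.0041,0.001,0,0.087,0.06,0.0256,0.0003,0.0041,0.001,0,0.087,0.06,0.0255,-0.0019,0.0041,0.001,0,0.087,0.06,0.0252,-0.0041,0.0041,0.001,0,0.087,0.06,0.0248,-0.0063,0.0041,0.001,0,0.087]
```

step_arm(
  deltas=[0.035,0,0,-0.025,0,0,0,0.06,0,0,-0.025,0,0,0,0.06,0.0239,0.009,0.004,0.001,0,0.087,0.06,0.0246,0.0069,0.004,0.001,0,0.087,0.06,0.0251,0.0047,0.004,0.001,0,0.087,0.06,0.0254,0.0025,0.004,0.001,0,0.087,0.06,0.0256,0,0.004,0.001,0,0.087,0.06,0.0255,-0.0019,0.004,0.001,0,0.087,0.06,0.016,-0.0041,0.004,0.001,0,0.06,0.06,0,0,0,0,0,0],
)

```text
time: 11.4
position: [0.4674, -0.1792, 0.1661]
ee_rot: [0.846, 3.001, 0.011]
force: [0.4, -0.4, 0.9]
grip_width: 0.0603
```

```bash
cat >> h.py <<'E'
def look(k,x0,thr=None):
    from station import optics,finder,bot
    p=optics.camera_params('wrist');im=optics.camera('wrist');r=finder.cut_out(k+'_grip','wrist')
    for a in r: print(round(a['score'],2),np.round(a['location']),a['pixels'].sum(),im[a['pixels']].mean(0).round())
    c=[a for a in r if np.hypot(*(np.array(a['location'])-proj(np.array([[x0[0],x0[1],.01]]),p)[0]))<60 and a['pixels'].sum()>300]
    v,s=fit(M[k],[(c[0]['pixels'],p)],x0,flat,flatt); print(k,v.round(4),round(s,3)); return v
E
python3 - <<'E'
from h import *
v=look('coral',[.4334,-.1652,-.64])
R=Rz(v[2]); plan([tcp([v[0],v[1],.036],R,up=.04),tcp([v[0],v[1],.036],R)],[6,4],.06)
E
```

```text
0.85 [298. 144.] 3484 [148.  92.  81.]
0.62 [319. 280.] 5251 [118.  92.  91.]
coral [ 0.4343 -0.1655 -0.6479] 0.843
t 11.5 max shift 0.0177 turn 0.017 rows 10
[0.06,0.0065,-0.0012,0.0176,0.002,0.004,0.017,0.06,0.0064,-0.0013,0.0176,0.002,0.004,0.017,0.06,0.0064,-0.0013,0.0176,0.002,0.004,0.017,0.06,0.0063,-0.0014,0.0177,0.002,0.004,0.017,0.06,0.0062,-0.0015,0.0177,0.002,0.004,0.017,0.06,0.0061,-0.0015,0.0177,0.002,0.004,0.017,0.06,0,0,0.01,0,0,0,0.06,0,0,0.01,0,0,0,0.06,0,0,0.01,0,0,0,0.06,0,0,0.01,0,0,0]
```

step_arm(
  deltas=[0.06,0.0065,-0.0012,0.0176,0.002,0.004,0.017,0.06,0.0064,-0.0013,0.0176,0.002,0.004,0.017,0.06,0.0064,-0.0013,0.0176,0.002,0.004,0.017,0.06,0.0063,-0.0014,0.0177,0.002,0.004,0.017,0.06,0.0062,-0.0015,0.0177,0.002,0.004,0.017,0.06,0.0061,-0.0015,0.0177,0.002,0.004,0.017,0.06,0,0,0.008,0,0,0,0.06,0,0,0,0,0,0,0.06,0,0,0,0,0,0,0.06,0,0,0,0,0,0],
)

```text
time: 12.75
position: [0.4322, -0.1652, 0.0433]
ee_rot: [-1.013, -2.969, 0.002]
force: [0.4, -0.6, 0.3]
grip_width: 0.0601
```

Run:
```python
from h import *
v=[.4343,-.1655,-.6479]
R=Rz(v[2]); plan([tcp([v[0],v[1],.036],R)],[4],.06)
```

```text
t 12.75 max shift 0.0058 turn 0.002 rows 4
[0.06,-0.0005,0.0003,0.0058,-0.001,-0.001,-0.002,0.06,-0.0005,0.0003,0.0058,-0.001,-0.001,-0.002,0.06,-0.0005,0.0003,0.0058,-0.001,-0.001,-0.002,0.06,-0.0005,0.0003,0.0058,-0.001,-0.001,-0.002,0.06,0,0,0,0,0,0,0.06,0,0,0,0,0,0,0.06,0,0,0,0,0,0,0.06,0,0,0,0,0,0,0.06,0,0,0,0,0,0,0.06,0,0,0,0,0,0]
```

step_arm(
  deltas=[0.06,-0.0005,0.0003,0.0058,-0.001,-0.001,-0.002,0.06,-0.0005,0.0003,0.0058,-0.001,-0.001,-0.002,0.06,-0.0005,0.0003,0.0058,-0.001,-0.001,-0.002,0.06,-0.0005,0.0003,0.004,0,0,0,0.06,0,0,0,0,0,0,0,0,0,0,0,0,0,0,0,0,0,0,0,0,0,0,0,0,0,0,0,0,0,0,0,0,0,0,0,0,0,0,0,0,0],
)

```text
time: 14.0
position: [0.4354, -0.1658, 0.0213]
ee_rot: [1.004, 2.976, 0.002]
force: [-0.8, 0.1, -1.2]
grip_width: 0.0067
```

Run:
```python
from h import *
from station import bot,optics,finder
s=bot.get_state()
R=Rn.from_rotvec(s['ee_rot']).as_matrix()
v=[.4343,-.1655]; print('grip in tool',(R.T@(np.array([*v,.036])-s['position'])).round(4))
plan([(s['position']+[0,0,.12],R),(np.array([.46,-.1,.20]),Rz(-.3)@FL)],[6,4],0,s)
```

```text
grip in tool [ 0.0011 -0.0004 -0.0147]
t 14.0 max shift 0.02 turn 0.088 rows 10
[0,0,0,-0.02,0,0,0,0,0,0,-0.02,0,0,0,0,0,0,-0.02,0,0,0,0,0,0,-0.02,0,0,0,0,0,0,-0.02,0,0,0,0,0,0,-0.02,0,0,0,0,0.0051,0.0168,-0.0147,0,0,-0.088,0,0.0036,0.0172,-0.0147,0,0,-0.088,0,0.0021,0.0175,-0.0147,0,0,-0.088,0,0.0005,0.0176,-0.0147,0,0,-0.088]
```

step_arm(
  deltas=[0,0,0,-0.02,0,0,0,0,0,0,-0.02,0,0,0,0,0,0,-0.02,0,0,0,0,0,0,-0.02,0,0,0,0,0,0,-0.02,0,0,0,0,0,0,-0.02,0,0,0,0,0.0051,0.0168,-0.0147,0,0,-0.088,0,0.0036,0.0172,-0.0147,0,0,-0.088,0,0.0021,0.0175,-0.0147,0,0,-0.088,0,0,0.0176,-0.0147,0,0,-0.088],
)

```text
time: 15.25
position: [0.4581, -0.0989, 0.2032]
ee_rot: [-0.457, -3.106, -0.004]
force: [0.6, 0.6, -1.0]
grip_width: 0.0064
```

```bash
cat >> h.py <<'E'
def inhand(k,zc=-.015):
    """fit the held plate in the tool frame: x,y,yaw with z offset known"""
    from station import optics,finder,bot
    s=bot.get_state();p=optics.camera_params('wrist');im=optics.camera('wrist');r=finder.cut_out(k+'_grip','wrist')
    R=Rn.from_rotvec(s['ee_rot']).as_matrix();t=s['position']
    q=dict(p,R=p['R']@R,t=p['R']@t+p['t'])
    for a in r: print(round(a['score'],2),np.round(a['location']),a['pixels'].sum(),im[a['pixels']].mean(0).round())
    # fingers hide part: ignore region by using plate pixels below; hide = finger pixels (dark)
    m=r[0]['pixels']; dark=cv2.dilate((im.max(2)<45).astype(np.uint8),np.ones((3,3)))>0
    ys=np.nonzero(m)[0]; 
    big=cv2.resize(m.astype(np.uint8),None,fx=S,fy=S,interpolation=cv2.INTER_NEAREST); dk=cv2.resize((dark&~m).astype(np.uint8),None,fx=S,fy=S,interpolation=cv2.INTER_NEAREST)
    def cost(v):
        g=render(M[k],Rz(v[2])@FL,np.array([v[0],v[1],zc]),q)&(1-dk); return -(g&big).sum()/(g|big).sum()
    x0=[0,0,0];sx=np.array([x0,[.005,0,0],[0,.005,0],[0,0,.06]])
    o=minimize(cost,x0,method='Nelder-Mead',options=dict(initial_simplex=sx,xatol=1e-4,fatol=1e-4))
    print('inhand',k,o.x.round(4),round(-o.fun,3)); cv2.imwrite('pics/ih_%s.png'%k,im[:,:,::-1])
    return o.x
E
python3 - <<'E'
from h import *
v=inhand('coral',-.0147)
h=tray2w(HOME['coral']);R=Rt(TR[2])
plan([tcp(h,R,h=.004,up=.06)],[10],0)
E
```

```text
0.94 [293. 215.] 7419 [111.  68.  61.]
0.62 [227. 311.] 668 [86. 70. 69.]
0.16 [441. 248.] 9596 [161. 159. 149.]
inhand coral [0.1125 0.0101 0.5793] -0.0
t 15.35 max shift 0.0178 turn 0.047 rows 10
[0,-0.0061,0.0178,0.0077,-0.008,-0.047,-0.036,0,-0.0064,0.0176,0.0082,-0.008,-0.047,-0.036,0,-0.0066,0.0172,0.0086,-0.008,-0.047,-0.036,0,-0.0068,0.0169,0.0091,-0.008,-0.047,-0.036,0,-0.007,0.0166,0.0096,-0.008,-0.047,-0.036,0,-0.0071,0.0163,0.01,-0.008,-0.047,-0.036,0,-0.0072,0.0159,0.0105,-0.008,-0.047,-0.036,0,-0.0073,0.0156,0.011,-0.008,-0.047,-0.036,0,-0.0074,0.0152,0.0114,-0.008,-0.047,-0.036,0,-0.0074,0.0148,0.0119,-0.008,-0.047,-0.036]h.py:79: RuntimeWarning: overflow encountered in scalar negative
  g=render(M[k],Rz(v[2])@FL,np.array([v[0],v[1],zc]),q)&(1-dk); return -(g&big).sum()/(g|big).sum()
```

```bash
sed -i 's|return -(g&big).sum()/(g.big).sum()|return -float((g\&big).sum())/float((g\|big).sum())|' h.py
python3 - <<'E'
from h import *
v=inhand('coral',-.0147)
h=tray2w(HOME['coral']);R=Rt(TR[2])@Rz(v[2])
E
```

```text
0.71 [295. 215.] 7624 [111.  69.  62.]
inhand coral [ 0.0002  0.0003 -0.0002] 0.823
```

View pics/ih_coral.png

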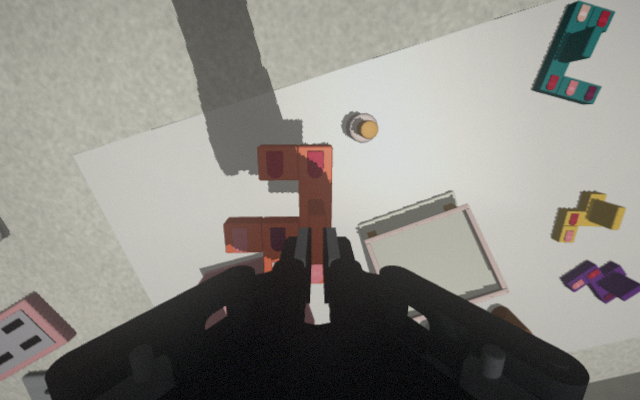

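Run:
```python
from h import *
from station import bot,optics
from scipy.optimize import least_squares
s=bot.get_state();p=optics.camera_params('wrist');R=Rn.from_rotvec(s['ee_rot']).as_matrix();t=s['position']
q=dict(p,R=p['R']@R,t=p['R']@t+p['t'])
im=cv2.imread('pics/ih_coral.png')
c=cv2.resize(np.clip(im[130:270,210:350].astype(float)*1.7,0,255).astype(np.uint8),(700,700),interpolation=cv2.INTER_CUBIC)
X=lambda z:np.array([[-.0483,.0108,z],[-.0483,-.0358,z],[-.0267,-.0358,z],[.0017,-.0608,z],[.0233,-.0608,z],[-.0267,-.0108,z],[.0017,-.0108,z]])
for z,col in((-.022,(0,255,0)),(-.036,(255,0,0))):
    uv=proj(X(z)@FL.T+[0,0,-.0147],q);print(uv.round(1).tolist())
    for u in uv: cv2.circle(c,tuple(np.round((u-[210,130]+.5)*5).astype(int)),4,col,-1)
cv2.imwrite('pics/ihc.png',c[:600])
```

```text
[[333.4, 149.0], [257.7, 149.0], [259.6, 183.2], [224.4, 224.8], [227.2, 254.3], [298.9, 183.2], [299.7, 224.8]]
[[332.2, 146.5], [262.0, 146.6], [263.7, 178.4], [230.6, 217.4], [233.1, 245.1], [300.2, 178.4], [300.8, 217.4]]
```

View pics/ihc.png

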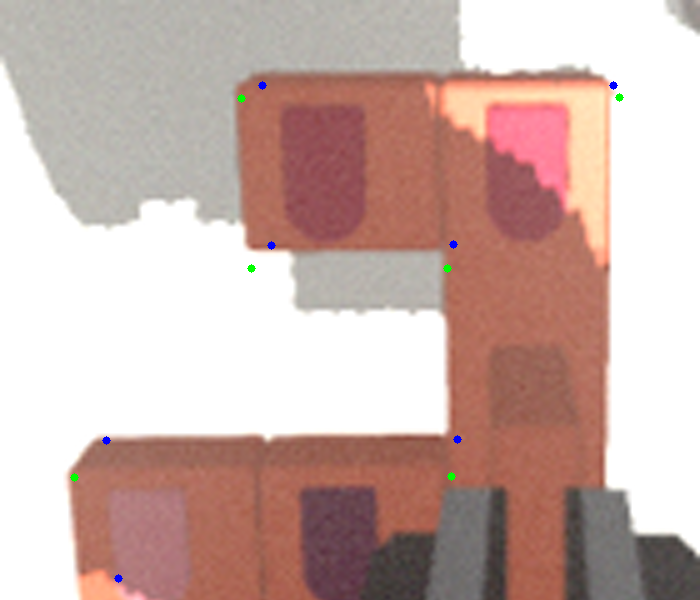

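```bash
cat >> h.py <<'E'
def place(k,off,up,yaw=0):
    """TCP pose with the held plate (grip point at off in tool frame) over its home by up along the floor normal"""
    R=Rt(TR[2]+yaw); Q=R@FL; return tray2w(HOME[k])+R[:,2]*up-Q@np.asarray(off),Q
E
python3 - <<'E'
from h import *
plan([place('coral',(.0014,-.0005,-.0147),.05)],[8],0)
E
```

```text
t 15.45 max shift 0.023 turn 0.059 rows 8
[0,-0.0083,0.023,0.0104,-0.011,-0.059,-0.046,0,-0.0087,0.0225,0.0112,-0.011,-0.059,-0.046,0,-0.0091,0.022,0.0119,-0.011,-0.059,-0.046,0,-0.0094,0.0214,0.0127,-0.011,-0.059,-0.046,0,-0.0096,0.0208,0.0135,-0.011,-0.059,-0.046,0,-0.0097,0.0202,0.0143,-0.011,-0.059,-0.046,0,-0.0098,0.0196,0.0151,-0.011,-0.059,-0.046,0,-0.0097,0.019,0.0158,-0.011,-0.059,-0.046,0,0,0,0,0,0,0,0,0,0,0,0,0,0]
```

step_arm(
  deltas=[0,-0.0083,0.023,0.0104,-0.011,-0.059,-0.046,0,-0.0087,0.0225,0.0112,-0.011,-0.059,-0.046,0,-0.0091,0.022,0.0119,-0.011,-0.059,-0.046,0,-0.0094,0.0214,0.0127,-0.011,-0.059,-0.046,0,-0.0096,0.0208,0.0135,-0.011,-0.059,-0.046,0,-0.0097,0.0202,0.0143,-0.011,-0.059,-0.046,0,-0.0098,0.0196,0.013,-0.011,-0.059,-0.046,0,-0.007,0.012,0.008,-0.011,-0.04,-0.03,0,0,0,0,0,0,0,0,0,0,0,0,0,0],
)

```text
time: 16.7
position: [0.5642, 0.0378, 0.1138]
ee_rot: [-0.057, 2.689, 0.018]
force: [0.7, -0.1, -1.7]
grip_width: 0.0064
```

Run:
```python
from h import *
from station import optics,bot
im=optics.camera('wrist'); cv2.imwrite('pics/w3.png',im[:,:,::-1])
plan([place('coral',(.0014,-.0005,-.0147),.02)],[5],0)
```

```text
t 16.75 max shift 0.0061 turn 0.007 rows 5
[0,-0.0027,0.0039,0.0061,-0.003,-0.004,-0.007,0,-0.0027,0.0038,0.0061,-0.003,-0.004,-0.007,0,-0.0027,0.0038,0.0061,-0.003,-0.004,-0.007,0,-0.0027,0.0038,0.0061,-0.003,-0.004,-0.007,0,-0.0027,0.0037,0.0061,-0.003,-0.004,-0.007,0,0,0,0,0,0,0,0,0,0,0,0,0,0,0,0,0,0,0,0,0,0,0,0,0,0,0,0,0,0,0,0,0,0,0]
```

View pics/w3.png

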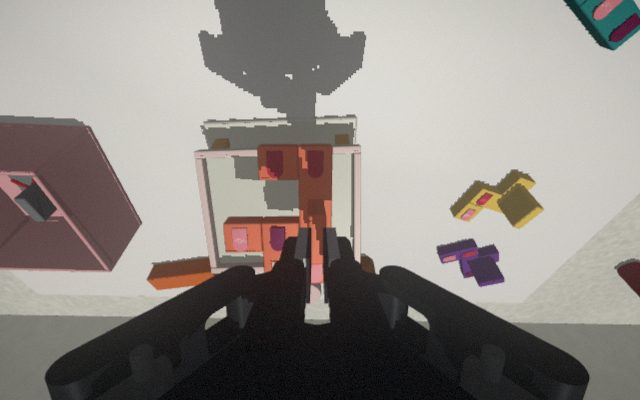

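The coral plate is over the tray's +y side, with its spine at (315,190), just short in +y. The grey plate lies inside the bin at (35,195).

step_arm(
  deltas=[0,-0.0027,0.0039,0.0061,-0.003,-0.004,-0.007,0,-0.0027,0.0038,0.0061,-0.003,-0.004,-0.007,0,-0.0027,0.0038,0.0061,-0.003,-0.004,-0.007,0,-0.0027,0.0038,0.0061,-0.003,-0.004,-0.007,0,-0.002,0.003,0.004,-0.003,-0.004,-0.007,0,0,0,0,0,0,0,0,0,0,0,0,0,0,0,0,0,0,0,0,0,0,0,0,0,0,0,0,0,0,0,0,0,0,0],
)

```text
time: 18.0
position: [0.5897, 0.0578, 0.0937]
ee_rot: [-0.108, 2.665, 0.029]
force: [0.0, 0.4, -0.9]
grip_width: 0.0068
```

Run:
```python
from h import *
from station import optics,bot
plan([place('coral',(.0014,-.0005,-.0147),.013)],[3],0)
# tray rim check in wrist image: pinkish rim mask
p=optics.camera_params('wrist');im=optics.camera('wrist'); np.save('w4.npy',im)
f=lambda q:proj(np.array([q])@Rt(TR[2]).T+[TR[0],TR[1],.055],p)[0]
# profiles across rims: low rim at several y, -y rim at several x, +y rim
hsv=im.astype(int); pk=hsv[:,:,0]-hsv[:,:,1]
def prof(a,d):
    out=[]
    for e in np.arange(-.012,.0121,.001):
        u=f(np.array(a)+np.array(d)*e); out.append(pk[int(round(u[1])),int(round(u[0]))])
    return out
for y in(-.05,-.02,.0): print('low y',y,prof([-.053,y,.01],[1,0,0]))
for x in(-.04,-.01,.02): print('-y x',x,prof([x,-.0655,.01],[0,1,0]))
for x in(-.04,-.02,0): print('+y x',x,prof([x,.0655,.01],[0,1,0]))
```

```text
t 18.0 max shift 0.0026 turn 0.001 rows 3
[0,0.0005,0.0002,0.0026,0.001,0.001,0,0,0.0005,0.0002,0.0026,0.001,0.001,0,0,0.0005,0.0002,0.0026,0.001,0.001,0,0,0,0,0,0,0,0,0,0,0,0,0,0,0,0,0,0,0,0,0,0,0,0,0,0,0,0,0,0,0,0,0,0,0,0,0,0,0,0,0,0,0,0,0,0,0,0,0,0]
low y -0.05 [np.int64(0), np.int64(1), np.int64(2), np.int64(1), np.int64(2), np.int64(12), np.int64(15), np.int64(15), np.int64(11), np.int64(17), np.int64(19), np.int64(19), np.int64(19), np.int64(22), np.int64(17), np.int64(1), np.int64(2), np.int64(3), np.int64(1), np.int64(0), np.int64(2), np.int64(0), np.int64(-1), np.int64(0), np.int64(1)]
low y -0.02 [np.int64(2), np.int64(1), np.int64(-2), np.int64(1), np.int64(-1), np.int64(0), np.int64(-1), np.int64(0), np.int64(5), np.int64(18), np.int64(19), np.int64(20), np.int64(19), np.int64(19), np.int64(17), np.int64(1), np.int64(0), np.int64(2), np.int64(2), np.int64(2), np.int64(-2), np.int64(-3), np.int64(-1), np.int64(0), np.int64(0)]
low y 0.0 [np.int64(0), np.int64(0), np.int64(0), np.int64(-1), np.int64(0), np.int64(0), np.int64(0), np.int64(1), np.int64(6), np.int64(11), np.in
[... 1582 characters left out ...]
)]
+y x -0.02 [np.int64(48), np.int64(49), np.int64(47), np.int64(48), np.int64(48), np.int64(48), np.int64(45), np.int64(42), np.int64(9), np.int64(5), np.int64(20), np.int64(21), np.int64(22), np.int64(21), np.int64(19), np.int64(8), np.int64(3), np.int64(4), np.int64(3), np.int64(3), np.int64(3), np.int64(3), np.int64(3), np.int64(4), np.int64(1)]
+y x 0 [np.int64(39), np.int64(37), np.int64(42), np.int64(49), np.int64(83), np.int64(92), np.int64(93), np.int64(87), np.int64(9), np.int64(10), np.int64(18), np.int64(20), np.int64(21), np.int64(23), np.int64(18), np.int64(15), np.int64(5), np.int64(3), np.int64(4), np.int64(2), np.int64(3), np.int64(4), np.int64(3), np.int64(4), np.int64(4)]
```

Run:
```python
from h import *
from station import optics,bot
im=np.load('w4.npy').astype(int);p=optics.camera_params('wrist'); s=bot.get_state()
R=Rt(TR[2]);Q=Rn.from_rotvec(s['ee_rot']).as_matrix()
g=R.T@(s['position']+Q@[.0014,-.0005,-.0147]-[TR[0],TR[1],.055]); print('grip est in tray',g.round(4),'cam',(R.T@(-p['R'].T@p['t']-[TR[0],TR[1],.055])).round(3))
f=lambda q:proj(np.array([q])@R.T+[TR[0],TR[1],.055],p)[0]
def prof(a,d):
    return [int(np.round(cv2.remap((im[:,:,0]-im[:,:,1]).astype(np.float32),*[np.float32([[c]]) for c in f(np.array(a)+np.array(d)*e)],cv2.INTER_LINEAR)[0,0])) for e in np.arange(-.005,.0051,.0005)]
zb=g[2]-.036;zt=zb+.014
for y in(.03,.045,.055): print('low bottom',y,prof([g[0]-.0483,y,zb],[1,0,0])); print('low top',prof([g[0]-.0483,y,zt],[1,0,0]))
for x in(-.04,-.03,-.02): print('+y top',prof([x,g[1]+.0108,zt],[0,1,0]))
print('arm',prof([-.04,g[1]-.0358,zt],[0,1,0]),prof([-.03,g[1]-.0358,zt],[0,1,0]))
```

```text
grip est in tray [0.0015 0.0495 0.0567] cam [-0.066  0.05   0.207]
low bottom 0.03 [8, 4, 0, 0, 1, 2, 2, 1, 4, 13, 28, 38, 43, 46, 49, 46, 48, 49, 50, 48, 49]
low top [1, 2, 1, 1, 2, 3, 9, 24, 34, 42, 46, 48, 49, 50, 49, 49, 49, 49, 50, 48, 48]
low bottom 0.045 [7, 3, 2, 1, 1, 1, 1, 1, 8, 19, 31, 36, 41, 45, 48, 49, 49, 48, 47, 48, 49]
low top [2, 2, 2, 2, 1, 4, 15, 29, 36, 41, 46, 49, 49, 49, 47, 48, 49, 50, 51, 51, 50]
low bottom 0.055 [7, 2, 1, 2, 1, 1, 1, 1, 8, 19, 32, 36, 40, 43, 46, 45, 46, 48, 48, 45, 45]
low top [1, 1, 1, 0, 0, 5, 15, 31, 36, 40, 44, 46, 45, 47, 48, 47, 46, 46, 46, 46, 46]
+y top [46, 46, 46, 46, 47, 47, 45, 44, 40, 17, 7, 6, 10, 16, 20, 21, 20, 20, 19, 19, 19]
+y top [47, 46, 46, 46, 45, 46, 47, 44, 44, 20, 8, 8, 13, 19, 21, 20, 19, 20, 20, 20, 20]
+y top [47, 46, 47, 47, 46, 45, 46, 44, 37, 21, 7, 7, 15, 18, 21, 21, 20, 21, 21, 20, 20]
arm [1, 0, 0, 0, 1, 2, 1, 1, 0, 13, 31, 43, 46, 48, 47, 47, 48, 48, 49, 47, 47] [1, 1, 2, 1, 0, -1, -1, 1, 2, 23, 55, 83, 91, 91, 92, 93, 93, 93, 94, 93, 93]
```

```bash
sed -i 's/^TR=.*/TR=[.6098,.0095,.079]/' h.py
python3 - <<'E'
from h import *
o=(.0014,-.0010,-.0147)
plan([place('coral',o,.015),place('coral',o,-.001)],[3,5],0)
E
```

```text
t 18.05 max shift 0.0032 turn 0.001 rows 8
[0,0.0006,0.0004,0.0019,0.001,0.001,0,0,0.0006,0.0004,0.0019,0.001,0.001,0,0,0.0006,0.0004,0.0019,0.001,0.001,0,0,0,0,0.0032,0,0,0,0,0,0,0.0032,0,0,0,0,0,0,0.0032,0,0,0,0,0,0,0.0032,0,0,0,0,0,0,0.0032,0,0,0,0,0,0,0,0,0,0,0,0,0,0,0,0,0]
```

step_arm(
  deltas=[0,0.0006,0.0004,0.002,0.001,0.001,0,0,0.0006,0.0004,0.002,0.001,0.001,0,0,0.0004,0.0004,0.002,0.001,0.001,0,0,0,0,0,0,0,0,0,0,0,0.002,0,0,0,0,0,0,0.002,0,0,0,0,0,0,0.002,0,0,0,0,0,0,0.002,0,0,0,0,0,0,0.002,0,0,0,0,0,0,0,0,0,0],
)

```text
time: 19.3
position: [0.5958, 0.0595, 0.0775]
ee_rot: [-0.107, 2.669, 0.024]
force: [-0.6, -0.7, -1.5]
grip_width: 0.0064
```

```bash
cat >> h.py <<'E'
def where(k,off):
    from station import bot
    s=bot.get_state();R=Rt(TR[2]);Q=Rn.from_rotvec(s['ee_rot']).as_matrix()
    print(k,'grip-home in tray (mm)',((R.T@(s['position']+Q@np.asarray(off)-tray2w(HOME[k])))*1000).round(2),'rot',Rn.from_matrix(R.T@Q@FL).as_rotvec().round(3),'F tray',(R.T@s['force']).round(1),'w',round(s['grip_width'],4),'t',round(s['time'],2))
E
python3 - <<'E'
from h import *
o=(.0014,-.0010,-.0147)
where('coral',o);plan([place('coral',o,-.001)],[4],0)
E
```

```text
coral grip-home in tray (mm) [-0.12 -0.01  3.31] rot [-0.001  0.     0.001] F tray [-1.2 -0.6 -1. ] w 0.0064 t 19.3
t 19.3 max shift 0.0011 turn 0.0 rows 4
[0,0,0,0.0011,0,0,0,0,0,0,0.0011,0,0,0,0,0,0,0.0011,0,0,0,0,0,0,0.0011,0,0,0,0,0,0,0,0,0,0,0,0,0,0,0,0,0,0,0,0,0,0,0,0,0,0,0,0,0,0,0,0,0,0,0,0,0,0,0,0,0,0,0,0,0]
```

step_arm(
  deltas=[0,0,0,0.0012,0,0,0,0,0,0,0.0012,0,0,0,0,0,0,0.0012,0,0,0,0,0,0,0.0012,0,0,0,0,0,0,0,0,0,0,0.03,0,0,0,0,0,0,0.03,0,0,0,0,0,0,0.03,0,0,0,0,0,0,0.03,0,0,-0.015,0,0,0,0.03,0,0,-0.02,0,0,0],
)

```text
time: 20.55
position: [0.5813, 0.0568, 0.1053]
ee_rot: [-0.105, 2.672, 0.022]
force: [-0.1, 0.2, 0.7]
grip_width: 0.0303
```

Run:
```python
from h import *
from station import bot
s=bot.get_state();Q=Rn.from_rotvec(s['ee_rot']).as_matrix()
v=[.4065,.2228,-.55]; 
plan([(s['position']+[-.01,0,.06],Q),tcp([v[0],v[1],.036],Rz(v[2]),up=.13)],[3,10],.06,s)
```

```text
t 20.55 max shift 0.0224 turn 0.062 rows 13
[0.06,-0.006,0.0002,-0.0194,0,0,0,0.06,-0.006,0.0002,-0.0194,0,0,0,0.06,-0.006,0.0002,-0.0194,0,0,0,0.06,0.0142,0.0178,-0.0055,0.014,0.045,0.062,0.06,0.0155,0.0168,-0.0051,0.014,0.045,0.062,0.06,0.0167,0.0158,-0.0046,0.014,0.045,0.062,0.06,0.0178,0.0147,-0.004,0.014,0.045,0.062,0.06,0.0189,0.0135,-0.0034,0.014,0.045,0.062,0.06,0.0198,0.0122,-0.0027,0.014,0.045,0.062,0.06,0.0206,0.0109,-0.002,0.014,0.045,0.062]
[0.06,0.0213,0.0096,-0.0012,0.014,0.045,0.062,0.06,0.0219,0.0083,-0.0003,0.014,0.045,0.062,0.06,0.0224,0.0069,0.0006,0.014,0.045,0.062,0.06,0,0,0,0,0,0,0.06,0,0,0,0,0,0,0.06,0,0,0,0,0,0,0.06,0,0,0,0,0,0,0.06,0,0,0,0,0,0,0.06,0,0,0,0,0,0,0.06,0,0,0,0,0,0]
```

step_arm(
  deltas=[0.03,-0.008,0,-0.029,0,0,0,0.03,-0.008,0,-0.029,0,0,0,0.06,0.02,0.025,-0.0077,0.02,0.064,0.088,0.06,0.0225,0.0235,-0.007,0.02,0.064,0.088,0.06,0.025,0.021,-0.0057,0.02,0.064,0.088,0.06,0.027,0.019,-0.005,0.02,0.064,0.088,0.06,0.029,0.016,-0.003,0.02,0.064,0.088,0.06,0.0303,0.013,-0.0015,0.02,0.064,0.088,0.06,0.025,0.009,0,0.02,0.05,0.06,0.06,0,0,0,0,0,0],
)

```text
time: 21.8
position: [0.4088, 0.2233, 0.1547]
ee_rot: [0.835, 3.019, 0.005]
force: [0.8, -0.3, 0.2]
grip_width: 0.0598
```

Run:
```python
from h import *
v=look('teal',[.4065,.2228,-.55])
R=Rz(v[2]); plan([tcp([v[0],v[1],.036],R,up=.03)],[7],.06)
```

```text
0.74 [319. 186.] 2821 [ 90. 110. 110.]
0.6 [204. 356.] 133 [131. 132. 122.]
0.59 [328.  41.] 2714 [110.  76. 117.]
teal [ 0.4064  0.2207 -0.5383] 0.784
t 21.9 max shift 0.015 turn 0.001 rows 7
[0.06,0.0005,-0.0004,0.015,0.001,0.001,0,0.06,0.0004,-0.0004,0.015,0.001,0.001,0,0.06,0.0004,-0.0004,0.015,0.001,0.001,0,0.06,0.0004,-0.0004,0.015,0.001,0.001,0,0.06,0.0004,-0.0004,0.015,0.001,0.001,0,0.06,0.0004,-0.0004,0.015,0.001,0.001,0,0.06,0.0003,-0.0003,0.015,0.001,0.001,0,0.06,0,0,0,0,0,0,0.06,0,0,0,0,0,0,0.06,0,0,0,0,0,0]
```

step_arm(
  deltas=[0.06,0.0005,-0.0004,0.015,0.001,0.001,0,0.06,0.0004,-0.0004,0.015,0.001,0.001,0,0.06,0.0004,-0.0004,0.015,0.001,0.001,0,0.06,0.0004,-0.0004,0.015,0.001,0.001,0,0.06,0.0004,-0.0004,0.015,0.001,0.001,0,0.06,0.0004,-0.0004,0.015,0.001,0.001,0,0.06,0.0003,-0.0003,0.012,0.001,0.001,0,0.06,0,0,0,0,0,0,0.06,0,0,0,0,0,0,0.06,0,0,0,0,0,0],
)

```text
time: 23.15
position: [0.4068, 0.2177, 0.0448]
ee_rot: [0.843, 3.025, -0.005]
force: [0.1, -0.3, -0.1]
grip_width: 0.0599
```

Run:
```python
from h import *
v=[.4064,.2212,-.5400]
R=Rz(v[2]); plan([tcp([v[0],v[1],.036],R)],[4],.06)
```

```text
t 23.15 max shift 0.0062 turn 0.001 rows 4
[0.06,0.0006,0.0007,0.0062,-0.001,0.001,-0.001,0.06,0.0005,0.0007,0.0062,-0.001,0.001,-0.001,0.06,0.0005,0.0007,0.0062,-0.001,0.001,-0.001,0.06,0.0005,0.0007,0.0062,-0.001,0.001,-0.001,0.06,0,0,0,0,0,0,0.06,0,0,0,0,0,0,0.06,0,0,0,0,0,0,0.06,0,0,0,0,0,0,0.06,0,0,0,0,0,0,0.06,0,0,0,0,0,0]
```

step_arm(
  deltas=[0.06,0.0006,0.0007,0.0062,-0.001,0.001,-0.001,0.06,0.0005,0.0007,0.0062,-0.001,0.001,-0.001,0.06,0.0005,0.0007,0.0062,-0.001,0.001,-0.001,0.06,0.0005,0.0007,0.004,0,0,0,0.06,0,0,0,0,0,0,0,0,0,0,0,0,0,0,0,0,0,0,0,0,0,0,0,0,0,0,0,0,0,0,0,0,0,0,0,0,0,0,0,0,0],
)

```text
time: 24.4
position: [0.4072, 0.222, 0.0217]
ee_rot: [0.838, 3.027, 0.004]
force: [0.5, -0.4, -0.2]
grip_width: 0.0055
```

Run:
```python
from h import *
from station import bot
s=bot.get_state();R=Rn.from_rotvec(s['ee_rot']).as_matrix()
print('grip in tool',(R.T@(np.array([.4064,.2212,.036])-s['position'])).round(4))
# lift, then go to (.45,.05,.2)
plan([(s['position']+[0,0,.14],R),(np.array([.48,.05,.19]),Rz(-.1)@Rn.from_euler('y',-.2).as_matrix()@FL)],[4,6],0,s)
```

```text
grip in tool [ 0.0002 -0.0011 -0.0143]
t 24.4 max shift 0.035 turn 0.073 rows 10
[0,0,0.0001,-0.035,0,0,0,0,0,0.0001,-0.035,0,0,0,0,0,0.0001,-0.035,0,0,0,0,0,0.0001,-0.035,0,0,0,0,-0.0252,-0.0183,-0.0048,-0.007,-0.033,-0.073,0,-0.0239,-0.0201,-0.0041,-0.007,-0.033,-0.073,0,-0.0225,-0.0218,-0.0035,-0.007,-0.033,-0.073,0,-0.0209,-0.0233,-0.0029,-0.007,-0.033,-0.073,0,-0.0193,-0.0248,-0.0024,-0.007,-0.033,-0.073,0,-0.0175,-0.0261,-0.002,-0.007,-0.033,-0.073]
```

step_arm(
  deltas=[0,0,0,-0.035,0,0,0,0,0,0,-0.035,0,0,0,0,0,0,-0.035,0,0,0,0,0,0,-0.035,0,0,0,0,-0.0252,-0.0183,-0.0048,-0.007,-0.033,-0.073,0,-0.0239,-0.0201,-0.0041,-0.007,-0.033,-0.073,0,-0.0225,-0.0218,-0.0035,-0.007,-0.033,-0.073,0,-0.0209,-0.0233,-0.0029,-0.007,-0.033,-0.073,0,-0.0193,-0.0248,-0.0024,-0.007,-0.033,-0.073,0,-0.0175,-0.0261,-0.002,-0.007,-0.033,-0.073],
)

```text
time: 25.65
position: [0.4812, 0.0463, 0.1947]
ee_rot: [0.12, 2.934, -0.018]
force: [0.8, 0.5, -0.3]
grip_width: 0.0058
```

Run:
```python
from h import *
o=(.0002,-.0003,-.0143)
plan([place('teal',o,.05)],[8],0)
```

```text
t 25.65 max shift 0.0136 turn 0.033 rows 8
[0,-0.0112,-0.01,0.012,-0.007,-0.033,-0.019,0,-0.0106,-0.0103,0.0123,-0.007,-0.033,-0.019,0,-0.01,-0.0106,0.0126,-0.007,-0.033,-0.019,0,-0.0093,-0.0109,0.0128,-0.007,-0.033,-0.019,0,-0.0087,-0.0111,0.0131,-0.007,-0.033,-0.019,0,-0.0081,-0.0114,0.0133,-0.007,-0.033,-0.019,0,-0.0074,-0.0116,0.0134,-0.007,-0.033,-0.019,0,-0.0067,-0.0118,0.0136,-0.007,-0.033,-0.019,0,0,0,0,0,0,0,0,0,0,0,0,0,0]
```

step_arm(
  deltas=[0,-0.0112,-0.01,0.012,-0.007,-0.033,-0.019,0,-0.0106,-0.0103,0.0123,-0.007,-0.033,-0.019,0,-0.01,-0.0106,0.0126,-0.007,-0.033,-0.019,0,-0.0093,-0.0109,0.0128,-0.007,-0.033,-0.019,0,-0.0087,-0.0111,0.0131,-0.007,-0.033,-0.019,0,-0.0081,-0.0114,0.0133,-0.007,-0.033,-0.019,0,-0.0074,-0.0116,0.012,-0.007,-0.033,-0.019,0,-0.004,-0.008,0.008,-0.005,-0.02,-0.01,0,0,0,0,0,0,0,0,0,0,0,0,0,0],
)

```text
time: 26.9
position: [0.5762, -0.0454, 0.1215]
ee_rot: [-0.092, 2.679, 0.025]
force: [0.6, -0.0, -0.1]
grip_width: 0.0054
```

Run:
```python
from h import *
o=(.0002,-.0003,-.0143)
where('teal',o); plan([place('teal',o,.02)],[5],0)
```

```text
teal grip-home in tray (mm) [-3.6  -2.35 54.79] rot [-0.002  0.01  -0.01 ] F tray [ 0.4 -0.1 -0.4] w 0.0054 t 26.9
t 26.9 max shift 0.007 turn 0.002 rows 5
[0,-0.0008,0.0005,0.0069,0,-0.002,-0.002,0,-0.0008,0.0005,0.0069,0,-0.002,-0.002,0,-0.0008,0.0005,0.007,0,-0.002,-0.002,0,-0.0008,0.0005,0.007,0,-0.002,-0.002,0,-0.0008,0.0005,0.007,0,-0.002,-0.002,0,0,0,0,0,0,0,0,0,0,0,0,0,0,0,0,0,0,0,0,0,0,0,0,0,0,0,0,0,0,0,0,0,0,0]
```

step_arm(
  deltas=[0,-0.0008,0.0005,0.0069,0,-0.002,-0.002,0,-0.0008,0.0005,0.0069,0,-0.002,-0.002,0,-0.0008,0.0005,0.007,0,-0.002,-0.002,0,-0.0008,0.0005,0.007,0,-0.002,-0.002,0,-0.0005,0.0004,0.004,0,-0.001,-0.001,0,0,0,0,0,0,0,0,0,0,0,0,0,0,0,0,0,0,0,0,0,0,0,0,0,0,0,0,0,0,0,0,0,0,0],
)

```text
time: 28.15
position: [0.5951, -0.0399, 0.0938]
ee_rot: [-0.107, 2.668, 0.023]
force: [-0.7, -0.3, -0.9]
grip_width: 0.0058
```

```bash
cat >> h.py <<'E'
def edges(off,k,lines,ch):
    """lines: list of (name, start in grip frame, dir); prints profile at +-5mm by .5 of channel function ch; rim lines in tray frame"""
    from station import bot,optics
    s=bot.get_state();p=optics.camera_params('wrist');im=optics.camera('wrist');np.save('w_%s.npy'%k,im)
    R=Rt(TR[2]);Q=Rn.from_rotvec(s['ee_rot']).as_matrix();Rg=Q@FL;g=s['position']+Q@np.asarray(off)
    def prof(f,a,d,chf):
        X=np.array([f(np.array(a)+np.array(d)*e) for e in np.arange(-.005,.0051,.0005)]); uv=proj(X,p).astype(np.float32)
        return cv2.remap(chf(im.astype(np.float32)),uv[:,:1].copy(),uv[:,1:].copy(),cv2.INTER_LINEAR)[:,0].round().astype(int).tolist()
    for n,a,d in lines: print(n,prof(lambda q:Rg@q+g,a,d,ch))
    pk=lambda i:i[:,:,0]-i[:,:,1]
    for n,a,d in (('rim low',[-.053,-.02,.01],[1,0,0]),('rim low',[-.053,.02,.01],[1,0,0]),('rim -y',[-.03,-.0655,.01],[0,1,0]),('rim -y',[-.01,-.0655,.01],[0,1,0]),('rim +y',[-.03,.0655,.01],[0,1,0]),('rim +y',[-.01,.0655,.01],[0,1,0])):
        print(n,prof(lambda q:R@q+[TR[0],TR[1],.055],a,d,pk))
E
python3 - <<'E'
from h import *
o=(.0002,-.0003,-.0143)
where('teal',o)
ch=lambda i:i[:,:,1]-i[:,:,0]
edges(o,'teal',[('low bot',[-.0483,0,-.036],[1,0,0]),('low bot2',[-.0483,.025,-.036],[1,0,0]),('-y top',[-.04,-.0108,-.022],[0,1,0]),('-y top',[-.025,-.0108,-.022],[0,1,0]),('arm +y',[-.042,.0358,-.022],[0,1,0]),('arm +y',[-.032,.0358,-.022],[0,1,0])],ch)
E
```

```text
teal grip-home in tray (mm) [ 0.88  1.59 21.29] rot [-0.001 -0.001  0.002] F tray [-1.  -0.2 -0.5] w 0.0058 t 28.15
low bot [-10, -8, -4, -1, 0, 0, 1, 0, 4, 11, 17, 20, 22, 25, 30, 28, 29, 24, 6, -10, -16]
low bot2 [-10, -8, -4, -1, 0, -1, 0, 0, 5, 13, 21, 21, 24, 27, 29, 28, 28, 11, -35, -50, -52]
-y top [-11, -10, -10, -11, -10, -10, -10, -7, -6, -2, 3, 12, 21, 26, 27, 27, 32, 56, 63, 65, 56]
-y top [-17, -17, -17, -17, -18, -17, -18, -16, -9, -2, 0, 8, 18, 25, 27, 27, 27, 26, 25, 26, 27]
arm +y [29, 66, 66, 66, 66, 66, 66, 64, 62, 49, 26, 4, 1, 0, 0, 0, 0, -1, -1, -1, -1]
arm +y [45, 67, 68, 68, 67, 67, 67, 68, 64, 53, 29, 4, 1, 0, 0, -1, -2, -1, 0, 0, 1]
rim low [-1, 0, 4, 10, 12, 11, 11, 11, 12, 11, 10, 11, 10, 9, 7, 3, 1, 1, 1, 0, 0]
rim low [2, 4, 9, 14, 18, 20, 21, 21, 22, 19, 18, 21, 22, 18, 14, 12, 23, 35, 48, 67, 84]
rim -y [1, 1, 1, 2, 6, 15, 18, 19, 18, 15, 13, 10, 10, 10, 11, 10, 8, 5, 2, -4, -11]
rim -y [0, 1, 1, 3, 8, 14, 19, 18, 18, 17, 16, 15, 15, 15, 17, 16, 13, 6, 1, -1, -9]
rim +y [91, 75, 41, 22, 15, 20, 21, 21, 21, 21, 21, 20, 21, 22, 20, 14, 7, 3, 2, 2, 2]
rim +y [41, 41, 40, 39, 38, 36, 33, 30, 28, 26, 24, 22, 22, 22, 22, 14, 8, 3, 2, 1, 2]
```

Run:
```python
from h import *
o=(.0001,.0001,-.0143)
plan([place('teal',o,.014),place('teal',o,.003)],[3,5],0)
```

```text
t 28.2 max shift 0.0024 turn 0.001 rows 8
[0,0.0003,-0.0007,0.0024,0,0,0.001,0,0.0003,-0.0007,0.0024,0,0,0.001,0,0.0003,-0.0007,0.0024,0,0,0.001,0,0,0,0.0022,0,0,0,0,0,0,0.0022,0,0,0,0,0,0,0.0022,0,0,0,0,0,0,0.0022,0,0,0,0,0,0,0.0022,0,0,0,0,0,0,0,0,0,0,0,0,0,0,0,0,0]
```

step_arm(
  deltas=[0,0.0003,-0.0006,0.0022,0,0,0.001,0,0.0003,-0.0006,0.0022,0,0,0.001,0,0.0003,-0.0006,0.0022,0,0,0,0,0,0,0,0,0,0,0,0,0,0,0,0,0,0,0,0,0.002,0,0,0,0,0,0,0.002,0,0,0,0,0,0,0.002,0,0,0,0,0,0,0,0,0,0,0,0,0,0,0,0,0],
)

```text
time: 29.45
position: [0.6005, -0.0415, 0.0812]
ee_rot: [-0.105, 2.668, 0.024]
force: [0.1, -0.8, -0.3]
grip_width: 0.0054
```

Run:
```python
from h import *
o=(.0001,.0001,-.0143)
where('teal',o);plan([place('teal',o,-.001)],[5],0)
```

```text
teal grip-home in tray (mm) [-0.03  0.05  7.69] rot [-0.001 -0.001 -0.   ] F tray [-0.1 -0.8 -0.3] w 0.0054 t 29.45
t 29.45 max shift 0.0017 turn 0.0 rows 5
[0,0,0,0.0017,0,0,0,0,0,0,0.0017,0,0,0,0,0,0,0.0017,0,0,0,0,0,0,0.0017,0,0,0,0,0,0,0.0017,0,0,0,0,0,0,0,0,0,0,0,0,0,0,0,0,0,0,0,0,0,0,0,0,0,0,0,0,0,0,0,0,0,0,0,0,0,0]
```

step_arm(
  deltas=[0,0,0,0.0017,0,0,0,0,0,0,0.0017,0,0,0,0,0,0,0.0017,0,0,0,0,0,0,0.0017,0,0,0,0,0,0,0.0017,0,0,0,0,0,0,0,0,0,0,0,0,0,0,0,0,0,0,0,0,0,0,0,0,0,0,0,0,0,0,0,0,0,0,0,0,0,0],
)

```text
time: 30.7
position: [0.604, -0.0412, 0.0748]
ee_rot: [-0.103, 2.67, 0.028]
force: [-2.9, -0.0, 2.7]
grip_width: 0.0056
```

Run:
```python
from h import *
o=(.0001,.0001,-.0143)
where('teal',o)
```

```text
teal grip-home in tray (mm) [0.24 0.03 0.38] rot [ 0.001  0.001 -0.002] F tray [-1.4  0.2  3.7] w 0.0056 t 30.7
```

step_arm(
  deltas=[0.03,0,0,0,0,0,0,0.03,0,0,0,0,0,0,0.03,0,0,0,0,0,0,0.03,0,0,-0.015,0,0,0,0.03,0,0,-0.02,0,0,0,0.03,-0.008,0,-0.03,0,0,0,0.03,-0.016,0,-0.03,0,0,0,0.03,-0.012,0,-0.02,0,0,0,0.03,0,0,0,0,0,0,0.03,0,0,0,0,0,0],
)

```text
time: 31.95
position: [0.5828, -0.0432, 0.1955]
ee_rot: [-0.103, 2.671, 0.026]
force: [-0.4, 0.1, 0.7]
grip_width: 0.0303
```

Run:
```python
from h import *
v=[.6195,.2473,-.322]
plan([tcp([v[0],v[1],.036],Rz(v[2]),up=.13)],[8],.05)
```

```text
t 31.95 max shift 0.0365 turn 0.058 rows 8
[0.05,-0.004,0.0358,0.0084,0.012,0.058,0.049,0.05,-0.0027,0.0361,0.0078,0.012,0.058,0.049,0.05,-0.0014,0.0363,0.0073,0.012,0.058,0.049,0.05,0,0.0364,0.0068,0.012,0.058,0.049,0.05,0.0014,0.0365,0.0064,0.012,0.058,0.049,0.05,0.0028,0.0364,0.0061,0.012,0.058,0.049,0.05,0.0043,0.0363,0.0059,0.012,0.058,0.049,0.05,0.0057,0.0361,0.0057,0.012,0.058,0.049,0.05,0,0,0,0,0,0,0.05,0,0,0,0,0,0]
```

step_arm(
  deltas=[0.05,-0.004,0.0358,0.0084,0.012,0.058,0.049,0.05,-0.0027,0.0361,0.0078,0.012,0.058,0.049,0.05,-0.0014,0.0363,0.0073,0.012,0.058,0.049,0.05,0,0.0364,0.0068,0.012,0.058,0.049,0.05,0.0014,0.0365,0.0064,0.012,0.058,0.049,0.05,0.0028,0.0364,0.0061,0.012,0.058,0.049,0.05,0.0043,0.0363,0.0059,0.012,0.058,0.049,0.05,0.0057,0.018,0.0057,0.012,0.04,0.03,0.05,0,0,0,0,0,0,0.05,0,0,0,0,0,0],
)

```text
time: 33.2
position: [0.6101, 0.2331, 0.1293]
ee_rot: [-0.498, -3.085, 0.029]
force: [-0.3, -0.4, -0.1]
grip_width: 0.0501
```

Run:
```python
from h import *
v=look('yellow',[.6195,.2473,-.322])
R=Rz(v[2]); plan([tcp([v[0],v[1],.036],R,up=.025)],[7],.05)
```

```text
0.9 [329. 201.] 2423 [163. 134.  86.]
0.61 [348. 279.] 988 [110.  73. 104.]
yellow [ 0.621   0.2472 -0.3168] 0.821
t 33.3 max shift 0.0121 turn 0.003 rows 7
[0.05,-0.001,0.0026,0.0121,-0.003,-0.002,-0.001,0.05,-0.001,0.0026,0.0121,-0.003,-0.002,-0.001,0.05,-0.001,0.0026,0.0121,-0.003,-0.002,-0.001,0.05,-0.001,0.0025,0.0121,-0.003,-0.002,-0.001,0.05,-0.0009,0.0025,0.0121,-0.003,-0.002,-0.001,0.05,-0.0009,0.0025,0.0121,-0.003,-0.002,-0.001,0.05,-0.0009,0.0024,0.0121,-0.003,-0.002,-0.001,0.05,0,0,0,0,0,0,0.05,0,0,0,0,0,0,0.05,0,0,0,0,0,0]
```

The match is yellow (mean colour 163,134,86), and the purple one at (348,279) is left alone.

step_arm(
  deltas=[0.05,-0.001,0.0026,0.0121,-0.003,-0.002,-0.001,0.05,-0.001,0.0026,0.0121,-0.003,-0.002,-0.001,0.05,-0.001,0.0026,0.0121,-0.003,-0.002,-0.001,0.05,-0.001,0.0025,0.0121,-0.003,-0.002,-0.001,0.05,-0.0009,0.0025,0.0121,-0.003,-0.002,-0.001,0.05,-0.0009,0.0025,0.0121,-0.003,-0.002,-0.001,0.05,-0.0005,0.001,0.009,0,0,0,0.05,0,0,0,0,0,0,0.05,0,0,0,0,0,0,0.05,0,0,0,0,0,0],
)

```text
time: 34.55
position: [0.621, 0.2451, 0.0432]
ee_rot: [0.494, 3.102, 0.0]
force: [-0.4, 0.5, -0.3]
grip_width: 0.0501
```

Run:
```python
from h import *
v=[.621,.2472,-.318]
R=Rz(v[2]); plan([tcp([v[0],v[1],.036],R)],[4],.05)
```

```text
t 34.55 max shift 0.0058 turn 0.0 rows 4
[0.05,0.0002,0.0005,0.0058,0,0,0,0.05,0.0002,0.0005,0.0058,0,0,0,0.05,0.0002,0.0005,0.0058,0,0,0,0.05,0.0002,0.0005,0.0058,0,0,0,0.05,0,0,0,0,0,0,0.05,0,0,0,0,0,0,0.05,0,0,0,0,0,0,0.05,0,0,0,0,0,0,0.05,0,0,0,0,0,0,0.05,0,0,0,0,0,0]
```

step_arm(
  deltas=[0.05,0.0002,0.0005,0.0058,0,0,0,0.05,0.0002,0.0005,0.0058,0,0,0,0.05,0.0002,0.0005,0.0058,0,0,0,0.05,0.0002,0.0005,0.004,0,0,0,0.05,0,0,0,0,0,0,0,0,0,0,0,0,0,0,0,0,0,0,0,0,0,0,0,0,0,0,0,0,0,0,0,0,0,0,0,0,0,0,0,0,0],
)

```text
time: 35.8
position: [0.6213, 0.2476, 0.0212]
ee_rot: [0.494, 3.101, 0.002]
force: [-0.2, -0.3, -1.6]
grip_width: 0.0063
```

Run:
```python
from h import *
from station import bot
s=bot.get_state();R=Rn.from_rotvec(s['ee_rot']).as_matrix()
print('grip in tool',(R.T@(np.array([.621,.2472,.036])-s['position'])).round(4))
plan([(s['position']+[0,0,.14],R),(np.array([.56,.06,.19]),Rz(0)@Rn.from_euler('y',-.3).as_matrix()@FL)],[4,6],0,s)
```

```text
grip in tool [ 0.0002 -0.0004 -0.0148]
t 35.8 max shift 0.035 turn 0.052 rows 10
[0,0,0.0001,-0.035,0,0,0,0,0,0.0001,-0.035,0,0,0,0,0,0.0001,-0.035,0,0,0,0,0,0.0001,-0.035,0,0,0,0,0,-0.0329,-0.0049,-0.008,-0.049,-0.052,0,0.0015,-0.0328,-0.0051,-0.008,-0.049,-0.052,0,0.0029,-0.0326,-0.0055,-0.008,-0.049,-0.052,0,0.0043,-0.0324,-0.0059,-0.008,-0.049,-0.052,0,0.0057,-0.0321,-0.0064,-0.008,-0.049,-0.052,0,0.0071,-0.0317,-0.007,-0.008,-0.049,-0.052]
```

step_arm(
  deltas=[0,0,0,-0.035,0,0,0,0,0,0,-0.035,0,0,0,0,0,0,-0.035,0,0,0,0,0,0,-0.035,0,0,0,0,0,-0.0329,-0.0049,-0.008,-0.049,-0.052,0,0.0015,-0.0328,-0.0051,-0.008,-0.049,-0.052,0,0.0029,-0.0326,-0.0055,-0.008,-0.049,-0.052,0,0.0043,-0.0324,-0.0059,-0.008,-0.049,-0.052,0,0.0057,-0.0321,-0.0064,-0.008,-0.049,-0.052,0,0.007,-0.025,-0.007,-0.008,-0.049,-0.052],
)

```text
time: 37.05
position: [0.5596, 0.063, 0.1942]
ee_rot: [-0.016, 2.835, 0.003]
force: [0.1, -0.4, -0.5]
grip_width: 0.0065
```

Run:
```python
from h import *
o=(.0002,-.0003,-.0148)
plan([place('yellow',o,.055)],[7],0)
```

```text
t 37.05 max shift 0.0109 turn 0.023 rows 7
[0,0.0045,-0.0082,0.0109,-0.004,-0.023,-0.009,0,0.0048,-0.0082,0.0108,-0.004,-0.023,-0.009,0,0.0052,-0.0082,0.0107,-0.004,-0.023,-0.009,0,0.0055,-0.0082,0.0105,-0.004,-0.023,-0.009,0,0.0058,-0.0082,0.0103,-0.004,-0.023,-0.009,0,0.0061,-0.0082,0.0102,-0.004,-0.023,-0.009,0,0.0064,-0.0082,0.01,-0.004,-0.023,-0.009,0,0,0,0,0,0,0,0,0,0,0,0,0,0,0,0,0,0,0,0,0]
```

step_arm(
  deltas=[0,0.0045,-0.0082,0.0109,-0.004,-0.023,-0.009,0,0.0048,-0.0082,0.0108,-0.004,-0.023,-0.009,0,0.0052,-0.0082,0.0107,-0.004,-0.023,-0.009,0,0.0055,-0.0082,0.0105,-0.004,-0.023,-0.009,0,0.0058,-0.0082,0.0103,-0.004,-0.023,-0.009,0,0.0055,-0.006,0.008,-0.004,-0.02,-0.007,0,0.004,-0.003,0.005,0,-0.01,-0.004,0,0,0,0,0,0,0,0,0,0,0,0,0,0,0,0,0,0,0,0,0],
)

```text
time: 38.3
position: [0.5507, 0.0083, 0.1195]
ee_rot: [-0.089, 2.681, 0.032]
force: [0.6, 0.2, -1.3]
grip_width: 0.0063
```

Run:
```python
from h import *
from station import optics
o=(.0002,-.0003,-.0148)
where('yellow',o)
plan([place('yellow',o,.03)],[5],0)
cv2.imwrite('pics/w6.png',optics.camera('wrist')[:,:,::-1])
```

```text
yellow grip-home in tray (mm) [ 1.65  3.14 63.12] rot [ 0.002  0.011 -0.013] F tray [ 0.   0.1 -1.4] w 0.0063 t 38.3
t 38.3 max shift 0.0066 turn 0.003 rows 5
[0,0.0002,-0.0007,0.0066,0,-0.002,-0.003,0,0.0002,-0.0006,0.0066,0,-0.002,-0.003,0,0.0002,-0.0006,0.0066,0,-0.002,-0.003,0,0.0003,-0.0006,0.0066,0,-0.002,-0.003,0,0.0003,-0.0006,0.0066,0,-0.002,-0.003,0,0,0,0,0,0,0,0,0,0,0,0,0,0,0,0,0,0,0,0,0,0,0,0,0,0,0,0,0,0,0,0,0,0,0]
```

View pics/w6.png

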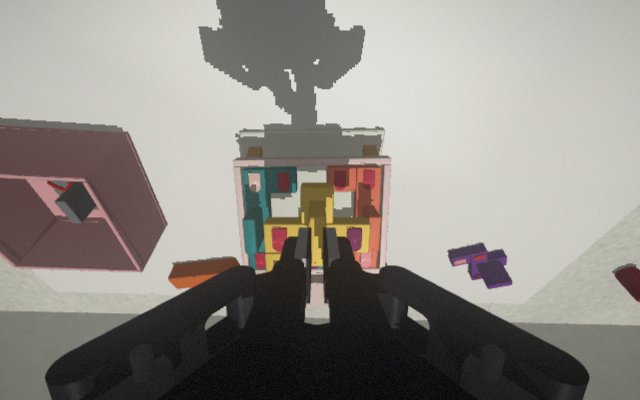

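The teal and coral plates sit in the tray at (268,215) and (362,215). Yellow is held centred between them at (317,210).

step_arm(
  deltas=[0,0.0002,-0.0007,0.0066,0,-0.002,-0.003,0,0.0002,-0.0006,0.0066,0,-0.002,-0.003,0,0.0002,-0.0006,0.0066,0,-0.002,-0.003,0,0.0003,-0.0006,0.0066,0,-0.002,-0.003,0,0.0003,-0.0006,0.006,0,-0.002,-0.003,0,0,0,0.003,0,0,0,0,0,0,0,0,0,0,0,0,0,0,0,0,0,0,0,0,0,0,0,0,0,0,0,0,0,0,0],
)

```text
time: 39.6
position: [0.5673, 0.0066, 0.0854]
ee_rot: [-0.111, 2.668, 0.026]
force: [1.0, 0.1, -0.3]
grip_width: 0.0063
```

Run:
```python
from h import *
from station import bot,optics
o=(.0002,-.0003,-.0148)
where('yellow',o)
s=bot.get_state();p=optics.camera_params('wrist');im=optics.camera('wrist');np.save('w7.npy',im)
R=Rt(TR[2]);Q=Rn.from_rotvec(s['ee_rot']).as_matrix();g=s['position']+Q@np.asarray(o)
tf=lambda q:R@q+[TR[0],TR[1],.055]
gf=lambda q:Q@FL@q+g
def row(f,a,d,lo,hi,st=.0005):
    e=np.arange(lo,hi,st); uv=proj(np.array([f(np.array(a)+np.array(d)*x) for x in e]),p).astype(np.float32)
    c=cv2.remap(im,uv[:,:1].copy(),uv[:,1:].copy(),cv2.INTER_LINEAR)[:,0].astype(int)
    return e,c
def edge(n,f,a,d,lo,hi,ch):
    e,c=row(f,a,d,lo,hi); v=c@np.array(ch); dv=np.abs(np.diff(v)); i=np.argmax(dv)
    print(n,'edge mm',((e[i]+e[i+1])*500).round(2),'jump',dv[i],'|',v.tolist())
for x in(-.042,-.035): edge('teal arm +y face, exp -14.2',tf,[x,0,.014],[0,1,0],-.019,-.009,[-1,1,0])
for x in(-.042,-.035): edge('coral arm -y face, exp 14.2',tf,[x,0,.014],[0,1,0],.009,.019,[1,-1,0])
for y in(-.03,-.02): edge('teal arm +x face, exp -26.7',tf,[0,y,.014],[1,0,0],-.032,-.022,[-1,1,0])
for y in(.03,.02): edge('coral arm +x face, exp -26.7',tf,[0,y,.014],[1,0,0],-.032,-.022,[1,-1,0])
for y in(-.03,-.05): edge('teal low, exp -48.3',tf,[0,y,.014],[1,0,0],-.053,-.043,[-1,1,0])
for y in(.03,.05): edge('coral low, exp -48.3',tf,[0,y,.014],[1,0,0],-.053,-.043,[1,-1,0])
for y in(-.005,.005): edge('yellow low bottom, exp -23.3',gf,[0,y,-.036],[1,0,0],-.029,-.018,[1,0,-1])
for y in(-.025,.025): edge('yellow bar low bot exp 1.7',gf,[0,y,-.036],[1,0,0],-.004,.007,[1,0,-1])
for x in(-.02,-.015): edge('yellow cell +y exp 10.8',gf,[x,0,-.022],[0,1,0],.006,.016,[1,0,-1]);edge('yellow cell -y exp -10.8',gf,[x,0,-.022],[0,1,0],-.016,-.006,[1,0,-1])
edge('rim low exp -56',tf,[0,0,.01],[1,0,0],-.062,-.045,[1,-1,0])
```

```text
yellow grip-home in tray (mm) [ 0.63  0.12 25.28] rot [0.002 0.    0.004] F tray [ 0.8  0.  -0.7] w 0.0063 t 39.6
teal arm +y face, exp -14.2 edge mm -14.25 jump 15 | [55, 64, 63, 64, 66, 66, 66, 63, 59, 47, 32, 17, 4, 0, -3, -6, -11, -15, -18, -15]
teal arm +y face, exp -14.2 edge mm -13.25 jump 10 | [21, 23, 23, 26, 26, 26, 28, 26, 25, 23, 19, 12, 2, 0, -3, -7, -13, -16, -16, -19]
coral arm -y face, exp 14.2 edge mm 13.25 jump 27 | [17, 15, 15, 17, 17, 17, 16, 19, 40, 67, 84, 91, 93, 93, 93, 93, 94, 92, 89, 83]
coral arm -y face, exp 14.2 edge mm 13.25 jump 13 | [25, 26, 26, 27, 26, 24, 26, 24, 29, 42, 47, 49, 49, 49, 48, 48, 49, 49, 49, 48]
teal arm +x face, exp -26.7 edge mm -27.75 jump 13 | [9, 15, 22, 24, 26, 24, 25, 26, 25, 12, 3, 0, -1, -2, -1, -1, -1, -2, -2, -1, -1]
teal arm +x face, exp -26.7 edge mm -27.75 jump 13 | [3, 13, 20, 23, 25, 25, 27, 26, 25, 12, 2, -1, -2, 0, 0, -1, -2, -1, 0, 0, 0]
coral arm +x face, exp -26.7 edge mm -28.25 jump 18 | [49, 51, 50, 49, 49, 48, 48, 31, 13, 5, 3, 3, 5, 4, 1, 1, 2, 3, 3, 2, 1]
coral arm +x face, exp -26.7 edge mm -28.25 jump 18 | [
[... 1167 characters left out ...]
]
yellow cell +y exp 10.8 edge mm 10.75 jump 5 | [66, 67, 67, 66, 66, 65, 66, 67, 65, 61, 56, 59, 61, 63, 66, 66, 66, 65, 66, 66]
yellow cell -y exp -10.8 edge mm -10.25 jump 19 | [-21, -21, -22, -22, -23, -22, -21, -18, -14, 1, 8, 18, 37, 53, 61, 64, 65, 64, 64, 64]
yellow cell +y exp 10.8 edge mm 10.75 jump 32 | [114, 121, 123, 123, 122, 123, 123, 124, 124, 118, 86, 68, 63, 64, 65, 65, 65, 63, 64, 65]
yellow cell -y exp -10.8 edge mm -10.25 jump 19 | [-21, -21, -22, -22, -23, -22, -21, -17, -11, 6, 8, 21, 40, 59, 63, 65, 65, 65, 65, 67]
rim low exp -56 edge mm -51.25 jump 4 | [1, 1, 1, 1, 2, 2, 2, 4, 7, 10, 10, 11, 11, 11, 11, 10, 11, 11, 10, 11, 11, 11, 7, 3, 2, 2, 1, 1, 1, 1, 1, 2, 2, 2]
```

Run:
```python
from h import *
o=(-.0006,.0003,-.0148)
plan([place('yellow',o,.018)],[3],0)
```

```text
t 39.65 max shift 0.0024 turn 0.001 rows 3
[0,0.0005,-0.0003,0.0024,0.001,0,0.001,0,0.0005,-0.0003,0.0024,0.001,0,0.001,0,0.0005,-0.0003,0.0024,0.001,0,0.001,0,0,0,0,0,0,0,0,0,0,0,0,0,0,0,0,0,0,0,0,0,0,0,0,0,0,0,0,0,0,0,0,0,0,0,0,0,0,0,0,0,0,0,0,0,0,0,0,0]
```

step_arm(
  deltas=[0,0.0005,-0.0003,0.0022,0.001,0,0.001,0,0.0005,-0.0003,0.0022,0.001,0,0.001,0,0.0005,-0.0002,0.0015,0,0,0.001,0,0,0,0,0,0,0,0,0,0,0,0,0,0,0,0,0,0,0,0,0,0,0,0,0,0,0,0,0,0,0,0,0,0,0,0,0,0,0,0,0,0,0,0,0,0,0,0,0],
)

```text
time: 40.9
position: [0.5688, 0.0059, 0.0792]
ee_rot: [-0.106, 2.668, 0.025]
force: [0.4, 0.7, -0.6]
grip_width: 0.0061
```

Run:
```python
from h import *
o=(-.0006,.0003,-.0148)
where('yellow',o);plan([place('yellow',o,.015),place('yellow',o,.002)],[2,6],0)
```

```text
yellow grip-home in tray (mm) [-0.04 -0.05 19.08] rot [-0.    -0.     0.001] F tray [ 0.1  0.6 -0.8] w 0.0061 t 40.9
t 40.9 max shift 0.0022 turn 0.0 rows 8
[0,0,0,0.002,0,0,0,0,0,0,0.002,0,0,0,0,0,0,0.0022,0,0,0,0,0,0,0.0022,0,0,0,0,0,0,0.0022,0,0,0,0,0,0,0.0022,0,0,0,0,0,0,0.0022,0,0,0,0,0,0,0.0022,0,0,0,0,0,0,0,0,0,0,0,0,0,0,0,0,0]
```

step_arm(
  deltas=[0,0,0,0.002,0,0,0,0,0,0,0.002,0,0,0,0,0,0,0.002,0,0,0,0,0,0,0.002,0,0,0,0,0,0,0.002,0,0,0,0,0,0,0.0015,0,0,0,0,0,0,0.0015,0,0,0,0,0,0,0,0,0,0,0,0,0,0,0,0,0,0,0,0,0,0,0,0],
)

```text
time: 42.15
position: [0.5751, 0.0064, 0.0667]
ee_rot: [-0.106, 2.669, 0.025]
force: [0.6, 0.3, 0.0]
grip_width: 0.006
```

Run:
```python
from h import *
o=(-.0006,.0003,-.0148)
where('yellow',o)
```

```text
yellow grip-home in tray (mm) [-0.14 -0.08  5.03] rot [-0.     0.     0.001] F tray [ 0.6  0.2 -0.2] w 0.006 t 42.15
```

step_arm(
  deltas=[0,0,0,0.0016,0,0,0,0,0,0,0.0016,0,0,0,0,0,0,0.0016,0,0,0,0,0,0,0.0014,0,0,0,0,0,0,0,0,0,0,0,0,0,0,0,0,0,0.03,0,0,0,0,0,0,0.03,0,0,0,0,0,0,0.03,0,0,0,0,0,0,0.03,0,0,0,0,0,0],
)

```text
time: 43.4
position: [0.5778, 0.0066, 0.0625]
ee_rot: [-0.105, 2.67, 0.027]
force: [0.3, -0.2, -0.2]
grip_width: 0.0301
```

Run:
```python
from h import *
o=(-.0006,.0003,-.0148)
where('yellow',o)
```

```text
yellow grip-home in tray (mm) [ 0.44 -0.09  0.05] rot [ 0.001  0.002 -0.001] F tray [ 0.1 -0.2 -0.3] w 0.0301 t 43.4
```

Retreat along the floor normal, then up.

step_arm(
  deltas=[0.03,0,0,-0.01,0,0,0,0.03,0,0,-0.018,0,0,0,0.03,0,0,-0.02,0,0,0,0.03,-0.012,0,-0.03,0,0,0,0.03,-0.016,0,-0.03,0,0,0,0.03,-0.01,0,-0.02,0,0,0,0.03,0,0,0,0,0,0,0.03,0,0,0,0,0,0,0.03,0,0,0,0,0,0,0.03,0,0,0,0,0,0],
)

```text
time: 44.65
position: [0.5506, 0.0038, 0.193]
ee_rot: [-0.105, 2.677, 0.024]
force: [0.1, 0.7, -0.4]
grip_width: 0.0302
```

Run:
```python
from h import *
from station import bot,optics,finder
p=optics.camera_params('wrist');im=optics.camera('wrist')
f=lambda k,v:tray2w(np.array(HOME[k])+[v[0],v[1],v[3]])
res={}
for k in('teal','coral','yellow'):
    r=finder.cut_out(k+'_grip','wrist');
    c=[a for a in r if np.hypot(*(np.array(a['location'])-proj(tray2w(HOME[k])[None],p)[0]))<50]
    print(k,[(round(a['score'],2),np.round(a['location']).tolist(),int(a['pixels'].sum())) for a in r])
    if c:
        m=c[0]['pixels']
        v,s=fit(M[k],[(m,p)],[0,0,0],lambda v:Rt(TR[2]+v[2]),lambda v:tray2w(np.array(HOME[k])+[v[0],v[1],0]),step=(.004,.004,.05)); print(k,'dx dy yaw',v.round(4),round(s,3))
a=im[100:300,200:460]; b=optics.camera('scene')[185:275,270:375]; e=im[100:300,0:200]
out=np.hstack([cv2.resize(x,(w,400),interpolation=cv2.INTER_CUBIC) for x,w in((a,440),(b,350))])
cv2.imwrite('pics/fin.png',np.clip(out[:,:,::-1].astype(float)*1.3,0,255).astype(np.uint8))
t=optics.camera('top')
for k in('polish','dropper','jar','buffer','spoiled_grip'):
    r=finder.cut_out(k,'top'); print(k,[(round(q['score'],2),np.round(q['location']).tolist()) for q in r[:2]])
```

```text
teal [(0.94, [278.0, 178.0], 3194)]
teal dx dy yaw [-0.0008  0.0005 -0.0344] 0.838
coral [(0.95, [353.0, 176.0], 3525)]
coral dx dy yaw [-0.002  -0.0022  0.0513] 0.822
yellow [(0.6, [312.0, 159.0], 2284), (0.57, [462.0, 223.0], 1241)]
yellow dx dy yaw [-0.0009  0.0006 -0.0174] 0.827
polish [(0.71, [386.0, 110.0])]
dropper [(0.7, [294.0, 112.0])]
jar [(0.84, [328.0, 116.0]), (0.24, [327.0, 148.0])]
buffer [(0.93, [386.0, 109.0])]
spoiled_grip [(0.71, [419.0, 164.0])]
```

View pics/fin.png

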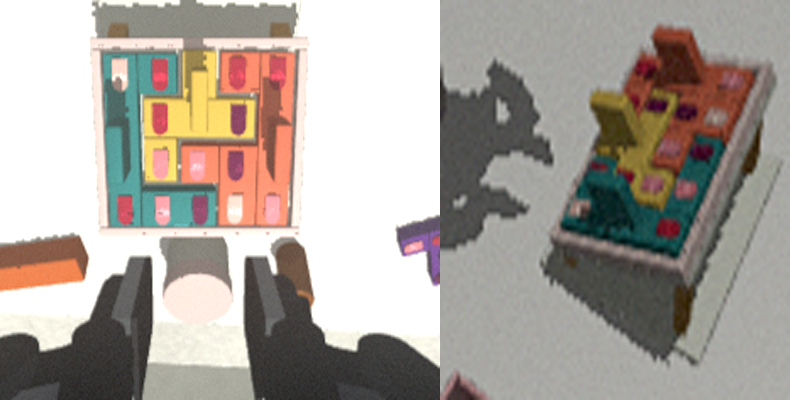

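Run:
```python
from h import *
from station import optics,finder
ob=[]
for c in('top','scene'):
    im=optics.camera(c);p=optics.camera_params(c);r=finder.cut_out('spoiled_grip',c)
    if c=='top': t=im
    else: sc=im
    if r: print(c,round(r[0]['score'],2),np.round(r[0]['location']),r[0]['pixels'].sum(),ray(r[0]['location'],p,.03).round(3))
    print('polish',[(round(q['score'],2),np.round(q['location']).tolist()) for q in finder.cut_out('polish',c)])
    if r: v,s=fit(M['spoiled'],[(r[0]['pixels'],p)],[.626,-.23,.05],flat,lambda v:np.array([v[0],v[1],.04]));print(v.round(3),s)
a=t[120:260,320:460]; b=sc[260:365,225:335]
cv2.imwrite('pics/bin.png',np.clip(np.hstack([cv2.resize(x,(400,400),interpolation=cv2.INTER_CUBIC) for x in(a,b)])[:,:,::-1]*1.4,0,255).astype(np.uint8))
```

```text
top 0.96 [418. 162.] 570 [ 0.631 -0.22   0.03 ]
polish []
[ 0.625 -0.224  0.053] 0.9489241696260706
scene 0.8 [284. 313.] 900 [ 0.625 -0.229  0.03 ]
polish [(0.53, [263.0, 202.0])]
[ 0.623 -0.224  0.078] 0.9418779896468121
```

View pics/bin.png

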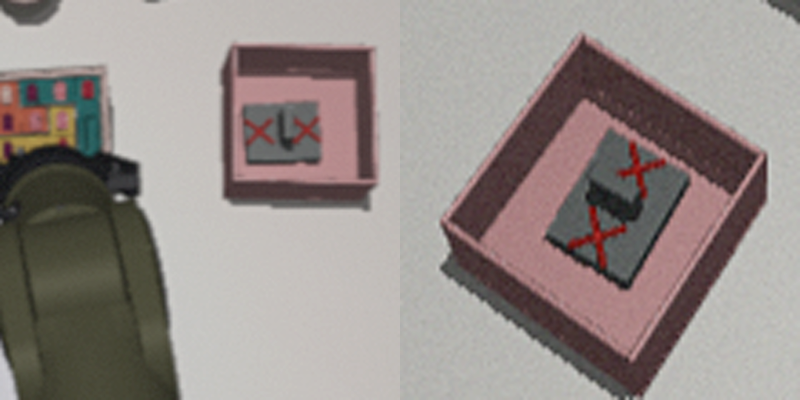

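The spoiled plate lies flat in the bin. Polish shows at (263,202) in the scene view, against (261,205) at the start, so it has not moved.

```bash
python3 -c "
from station import bot
print(bot.hand_in())"
```

```text
the job is handed in; nothing more can be done
None
```

The job is handed in at about 45 s of the 72 s allowed, and no verdict was reported. The spoiled plate is in the pink bin. The coral, teal and yellow plates are in the tray and let go, and the gripper is clear.

**Spoiled plate:** it lies flat on the bin floor, about 10 mm from the centre, seen from two cameras.

**Fit in the tray:** the pictures show the three plates fitted together in the tray and flat.
- Force and position readings put teal and yellow within 0.5 mm of the floor when released. I took no reading on coral at the moment of release. It was 3.3 mm above the floor before its last push.
- A silhouette fit gave offsets from home of at most about 3 mm (coral) and turns up to 0.05 rad. Those are inside the 7 mm and 0.08 rad limits, but the fit is coarse.

**Bystanders:** the dropper, jar and buffer showed within about 1 pixel of where they started in the top view. The polish bottle was hidden by the arm in that view, where one detection was false (it was the buffer). The scene view put it within 3 pixels of its start position. I left the purple look-alikes alone.

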